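# Clear the catch tray onto the balance bar and into the tote

## Robot

A 7-joint arm with a two-finger parallel gripper is mounted at the origin on the work surface. World frame = base frame: x ahead of the robot, y to its left, z up, the work surface at z = 0. Lengths are in m, angles in rad, forces in N, time in s.
With the tool pointing down it reaches from about 0.4 to 0.85 m from the base axis. Payload 4.5 kg.
Tool frame: the origin (TCP) lies midway between the tips of the shut fingers; the grasp point (between the pads) lies 19 mm behind it; z points along the fingers, x is the direction in which the jaws open and shut, and the axes are right-handed (so a half turn about z gives the same grasp; the last joint's range is limited). The gripper opens to 88 mm and grips with 3 to 60 N. Pads are 18 mm wide; open, the fingers measure 123 mm over their backs; the gripper's body (75 mm by 187 mm) begins 45 mm behind the grasp point.
Start: joints at [-1.284, 0.689, -0.195, 1.565, 0.157, 0.902, -0.215], TCP at [0.156, 0.605, 0.239] pointing down, gripper open.
Joint ranges: [-3.01, 3.01], [-0.46, 2.08], [-1.47, 1.51], [0.13, 2.56], [-1, 4.14], [0.04, 2.09], [-2.66, 2.66]. Speed limits (rad/s): [2.57, 2.57, 3.14, 3.14, 3.14, 3.14, 3.14].

## Interface

Orientations are given as a unit quaternion [x, y, z, w].
In Python, from plant import r gives the robot as it stands. The module is installed in compiled form; this text tells all that it offers.
- The arm moves only by the tool play_rows, never from a script. Its argument "increments" is a list of rows, each a list of 7 numbers: the opening, from 0 (shut) to 1 (fully open), then the shift along the tool's x, y, z in mm, then the turn, a rotation vector about the tool's x, y, z in rad. In form: [[hand, dx, dy, dz, wx, wy, wz], ...]. A call has exactly 8 rows; each row shifts and turns the pose as measured when the row begins, along the tool's axes as they then stand; what a row does not reach is not made up. A row lasts 1/8 s, in which the tool goes at most 62.5 mm and 10.7 degrees, less where a joint would pass 70% of its speed; a pose out of reach is approached as far as the arm can. A call is refused whole if a number of a shift passes 62.5 or a number of a turn 0.188, either way. A call with a gripper value outside its range is refused whole. The fingers move at their own pace and stop on an object; "grip_force" is the grip in N (left out, the last holds). Time passes only in rows, so rows that do not move let the fingers close, or fill a call up. It gives the time, the measured TCP pose, the force and the opening at its end, in the units of the state.
- r.get_state(): the state, without advancing time (a new reading comes with each control period).
- r.snapshot(name): name is "scene" or "top" or "wrist"; returns the picture (384x512x3 uint8, red, green, blue); there is no depth.
- r.get_calibration(name): a dict with "fx", "fy", "cx", "cy" (pixels), "R" (3x3) and "t" (3): a world point X has camera coordinates R X + t. Camera axes: x right, y down, z forward; pixel columns grow to the right and rows downward; lengths in m; the calibration is good to about 2 mm. A picture is of the moment at which its call begins: read the wrist's pose just before it. get_calibration takes no time and is no camera call; for the wrist camera it gives the pose at the moment of the call.
- r.finish_job(): hands the job in, once; it reports no verdict.
The state is a dict: "clock": time; "q": joint angles; "qd": joint speeds; "joint_torque": joint torques, N m; "tool_pos": TCP position; "eef_rot": TCP orientation; "contact_force": force on the tool from outside, world axes, zero at the start; "moment": the same for the moment, N m; "opening": opening from 0.0 (shut) to 1.0 (fully open).
Only numpy, scipy, OpenCV 4.12 (cv2) and the standard library are available. Lean on these libraries where they do the work, as an engineer would, in place of code of your own. Each camera call takes 0.05 s, during which the arm holds its last target.

## Task

Empty the finishing machine's catch tray: hang every brass gate clip over the pivoting display bar, taking the blue left and red right bands in turn so that neither side ever gets two ahead and the bar never tips far, and put every copper knob into the blue tote. The bar must end level, so with an odd number of clips hang one on the white middle band. Leave the hasp, the ring pull and the knocker alone.

Things in the scene. Friction and masses are not known exactly. Their poses are not given: they have to be found in the camera images.
- bar (a joint): tilt of the balance bar about its pivot (rad): 0 is level, positive has the left (blue, +y) end up. Wooden bar 380 mm long, 14 mm thick, 20 mm high, pivoting 130 mm above the shelf about a level axis through its centre. A damped centring spring (2.3 N m/rad) yields slowly: one clip on an outer band tilts it about 0.13 rad, two clips on one side and none opposite more than 0.19
- bar_middle (a point): middle of the bar's top face, straight above the pivot, marked by a white band. It turns with the bar: its x axis points level across the bar away from the robot, y along the bar to the left (blue) end, z out of the top face
- left_inner (a point): centre on the bar's top face of the inner blue 30 mm band, 100 mm left of the middle; axes as bar_middle
- left_outer (a point): outer blue band, 155 mm left of the middle, on the top face
- right_inner (a point): inner red band, 100 mm right of the middle, on the top face
- right_outer (a point): outer red band, 155 mm right of the middle, on the top face
- tray: aluminium catch tray, fixed, 250 (x) by 300 (y) mm, walls 18 mm high and 4 mm thick, floor 4 mm thick; origin at the centre of its underside. It lies on the left below the chute of a green finishing machine, and holds the finished parts about 75 mm or more apart
- tote: loose blue plastic tote, 150 (x) by 200 (y) mm outside, 70 mm high, walls and floor 4 mm, 0.8 kg; origin at the centre of its underside, axes along its sides
- hasp: antique copper hasp lying flat, 115 by 50 by 11 mm, loose; leave it alone
- ring_pull: black wrought iron ring pull lying flat, 72 mm across, 19 mm high, loose; leave it alone
- knocker: green enamel door knocker lying flat, 110 by 60 by 22 mm, loose; leave it alone
- clip_a_mid (a point): brass drop-over gate clip, 0.2 kg, may be absent: upside-down U, 85 mm high, standing in the tray. Point: its centre, 42.5 mm above its feet, z up. Legs 45 mm long, 6 thick, 36 wide (y), gap 30 in x. Bridge 42 (x) by 36 by 8 mm, its underside 2.5 mm above this point; on it a black grip tab 14 (x) by 22 (y), 32 high. Hangs astride the bar, bridge on the bar's top, x across the bar
- clip_b_mid (a point): brass drop-over gate clip, 0.2 kg, may be absent: upside-down U, 85 mm high, standing in the tray. Point: its centre, 42.5 mm above its feet, z up. Legs 45 mm long, 6 thick, 36 wide (y), gap 30 in x. Bridge 42 (x) by 36 by 8 mm, its underside 2.5 mm above this point; on it a black grip tab 14 (x) by 22 (y), 32 high. Hangs astride the bar, bridge on the bar's top, x across the bar
- clip_c_mid (a point): brass drop-over gate clip, 0.2 kg, may be absent: upside-down U, 85 mm high, standing in the tray. Point: its centre, 42.5 mm above its feet, z up. Legs 45 mm long, 6 thick, 36 wide (y), gap 30 in x. Bridge 42 (x) by 36 by 8 mm, its underside 2.5 mm above this point; on it a black grip tab 14 (x) by 22 (y), 32 high. Hangs astride the bar, bridge on the bar's top, x across the bar
- clip_d_mid (a point): brass drop-over gate clip, 0.2 kg, may be absent: upside-down U, 85 mm high, standing in the tray. Point: its centre, 42.5 mm above its feet, z up. Legs 45 mm long, 6 thick, 36 wide (y), gap 30 in x. Bridge 42 (x) by 36 by 8 mm, its underside 2.5 mm above this point; on it a black grip tab 14 (x) by 22 (y), 32 high. Hangs astride the bar, bridge on the bar's top, x across the bar
- knob_a_mid (a point): copper door knob, about 0.12 kg, loose, may be absent: 48 mm high round turning with a 40 mm foot disc, a 22 mm neck and a 38 mm head between 25 and 42 mm up; this point is its centre, 24 mm above its underside, z along its axis. Stands on its foot in the tray at the start
- knob_b_mid (a point): copper door knob, about 0.12 kg, loose, may be absent: 48 mm high round turning with a 40 mm foot disc, a 22 mm neck and a 38 mm head between 25 and 42 mm up; this point is its centre, 24 mm above its underside, z along its axis. Stands on its foot in the tray at the start
- knob_c_mid (a point): copper door knob, about 0.12 kg, loose, may be absent: 48 mm high round turning with a 40 mm foot disc, a 22 mm neck and a 38 mm head between 25 and 42 mm up; this point is its centre, 24 mm above its underside, z along its axis. Stands on its foot in the tray at the start
- knob_d_mid (a point): copper door knob, about 0.12 kg, loose, may be absent: 48 mm high round turning with a 40 mm foot disc, a 22 mm neck and a 38 mm head between 25 and 42 mm up; this point is its centre, 24 mm above its underside, z along its axis. Stands on its foot in the tray at the start
- stand: fixed dark steel stand of the bar, origin under the pivot at shelf level, y along the bar to the left. Its post under the bar's middle is 14 mm thick (x) and 30 mm wide; its base plate, 12 mm high, reaches 15 mm before the post, 100 mm behind it (away from the robot) and 100 mm to each side
Mind the look-alikes: they are no part of the job. Leave any green or turquoise look-alike of the part that bears knob_a_mid alone.

How it is judged:
At the end, for the whole second after the job is handed in: Every clip present sits on the bar at rest, bridge down on its top face (within 14 mm), over the white band (within 25 mm of the middle) or 75 to 185 mm out to either side; the bar is level within 0.05 rad; every knob present rests inside the upright tote (value of joint bar between -0.05 and 0.05 rad and x of clip_a_mid in the frame of bar_middle between -0.014 and 0.014 m and z of clip_a_mid in the frame of bar_middle between -0.014 and 0.008 m and y of clip_a_mid in the frame of bar_middle between -0.185 and 0.185 m and (y of clip_a_mid in the frame of bar_middle between -0.025 and 0.025 m or y of clip_a_mid in the frame of bar_middle above 0.075 m or y of clip_a_mid in the frame of bar_middle below -0.075 m) and linear speed of each of clip_a, clip_b, clip_c, clip_d, knob_a, knob_b, knob_c, knob_d below 0.03 m/s and x of clip_b_mid in the frame of bar_middle between -0.014 and 0.014 m and z of clip_b_mid in the frame of bar_middle between -0.014 and 0.008 m and y of clip_b_mid in the frame of bar_middle between -0.185 and 0.185 m and (y of clip_b_mid in the frame of bar_middle between -0.025 and 0.025 m or y of clip_b_mid in the frame of bar_middle above 0.075 m or y of clip_b_mid in the frame of bar_middle below -0.075 m) and x of clip_c_mid in the frame of bar_middle between -0.014 and 0.014 m and z of clip_c_mid in the frame of bar_middle between -0.014 and 0.008 m and y of clip_c_mid in the frame of bar_middle between -0.185 and 0.185 m and (y of clip_c_mid in the frame of bar_middle between -0.025 and 0.025 m or y of clip_c_mid in the frame of bar_middle above 0.075 m or y of clip_c_mid in the frame of bar_middle below -0.075 m) and x of clip_d_mid in the frame of bar_middle between -0.014 and 0.014 m and z of clip_d_mid in the frame of bar_middle between -0.014 and 0.008 m and y of clip_d_mid in the frame of bar_middle between -0.185 and 0.185 m and (y of clip_d_mid in the frame of bar_middle between -0.025 and 0.025 m or y of clip_d_mid in the frame of bar_middle above 0.075 m or y of clip_d_mid in the frame of bar_middle below -0.075 m) and x of knob_a_mid in the frame of tote between -0.071 and 0.071 m and y of knob_a_mid in the frame of tote between -0.096 and 0.096 m and z of knob_a_mid in the frame of tote between 0.01 and 0.07 m and x of knob_b_mid in the frame of tote between -0.071 and 0.071 m and y of knob_b_mid in the frame of tote between -0.096 and 0.096 m and z of knob_b_mid in the frame of tote between 0.01 and 0.07 m and x of knob_c_mid in the frame of tote between -0.071 and 0.071 m and y of knob_c_mid in the frame of tote between -0.096 and 0.096 m and z of knob_c_mid in the frame of tote between 0.01 and 0.07 m and x of knob_d_mid in the frame of tote between -0.071 and 0.071 m and y of knob_d_mid in the frame of tote between -0.096 and 0.096 m and z of knob_d_mid in the frame of tote between 0.01 and 0.07 m and angle between tote's own z axis and vertical below 0.1 rad); the robot touches nothing.
It fails at once if the bar tips more than 0.165 rad either way (as with two clips on one side and none opposite) (value of joint bar above 0.165 rad or value of joint bar below -0.165 rad).
It fails at once if the hasp, ring pull or knocker is moved more than 30 mm (distance of any of hasp, ring_pull, knocker from where it was at the start of the episode above 0.03 m).
Of clip_a, clip_b, clip_c, clip_d only 3 to 4 are there at a start; the rules pass over those that are not, and their reading is None.
Of knob_a, knob_b, knob_c, knob_d only 3 to 4 are there at a start; the rules pass over those that are not, and their reading is None.
At some moment in a run one of tote, knob_a, knob_b, knob_c, knob_d may be knocked a few centimetres aside while the robot is not near it.
It also fails if it takes over 210 s, if anything falls off the work surface, if the arm or the gripper's body presses on something with over 40 N, if the wrist force passes 120 N, or if a joint passes its speed limit or range.

## Working session

There is one attempt and no reset: what is moved stays moved. The work goes in short steps, Python scripts to look and compute and a tool call to move; the robot and the scene stay as the last step left them, time stands still between calls to the robot, and variables do not carry over. Pictures are saved under pics/ and viewed, and the job is handed in when it is done.

Besides the shell and the picture viewer there is one more tool, called after "Emit:" as name(argument=value, ...), one argument or row to a line, values as JSON. play_rows: Moves the arm, as the interface text tells. Its arguments: {"type":"object","properties":{"increments":{"type":"array"},"grip_force":{"type":"number"}},"required":["increments"]}

```bash
mkdir -p pics; python3 - <<'E'
from plant import r
import cv2
for n in("scene","top","wrist"):
    im=r.snapshot(n); cv2.imwrite(f"pics/{n}0.png",im[:,:,::-1])
    c=r.get_calibration(n); print(n,c)
print(r.get_state())
E
```

```text
scene {'fx': 383.8150661946549, 'fy': 383.8150661946549, 'cx': 258.4175294167772, 'cy': 195.84964073663002, 'R': array([[-0.89953578,  0.436381  ,  0.02017456],
       [ 0.23627389,  0.52484976, -0.8177453 ],
       [-0.36743712, -0.73082443, -0.57522657]]), 't': array([ 0.46956066, -0.04598584,  1.44666864])}
top {'fx': 493.9667795808695, 'fy': 493.9667795808695, 'cx': 252.72732411309224, 'cy': 184.5610105900679, 'R': array([[ 6.42915009e-03, -9.99979289e-01,  2.95924888e-04],
       [-9.99278564e-01, -6.43572135e-03, -3.74290432e-02],
       [ 3.74301725e-02, -5.50744609e-05, -9.99299244e-01]]), 't': array([0.06329606, 0.51837427, 1.42001554])}
wrist {'fx': 319.15879146713013, 'fy': 319.15879146713013, 'cx': 259.14997685100616, 'cy': 195.5655155363381, 'R': array([[ 0.24914585,  0.96846481, -0.00150099],
       [ 0.93643473, -0.24050996,  0.25543092],
       [ 0.24701485, -0.06504514, -0.96682614]]), 't': array([-0.62355874, -0.03535557,  0.38974399])}
{'clock': 0.15, 'q': array([-1.28421789,  0.68979406, -0.19456831,  1.56609413,  0.15731324,
        0.90251731, -0.21515228]), 'qd': array([-0.00045326, -0.00121609,  0.00144847, -0.00179692,  0.00151967,
       -0.00011291,  0.00035945]), 'joint_torque': array([-1.56659091e-03, -5.27861023e+01, -1.26876913e+00, -1.53586042e+01,
       -5.25496225e-02,  3.90593719e-03,  1.04589358e-04]), 'tool_pos': array([0.15620537, 0.60466422, 0.23809654]), 'eef_rot': array([ 7.90583501e-01,  6.12353839e-01, -5.31906051e-04,  4.69548195e-04]), 'contact_force': array([-0.78423611, -0.53654706, -0.49425313]), 'moment': array([-0.04010419,  0.05766633,  0.02682107]), 'opening': 0.9997637628507953}
```

View pics/top0.png

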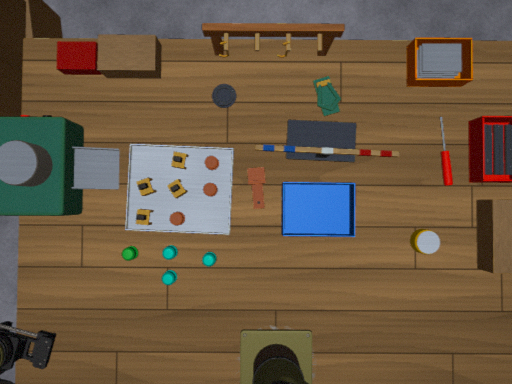

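View pics/scene0.png

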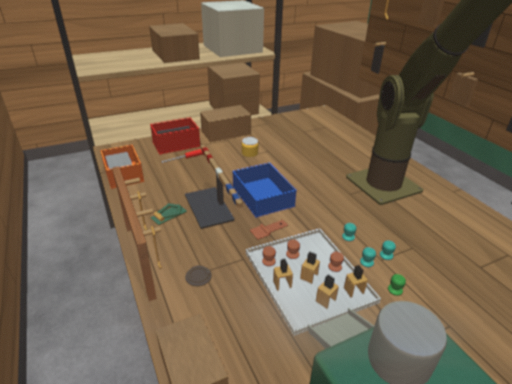

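View pics/wrist0.png

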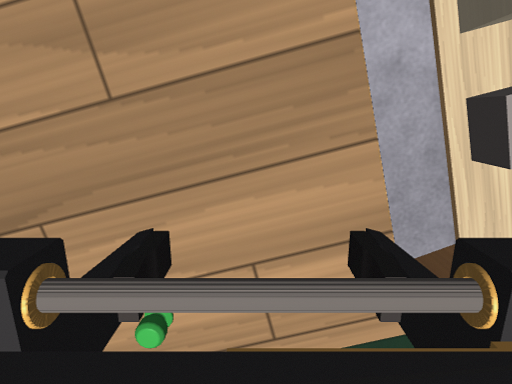

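```bash
cat > h.py <<'E'
import numpy as np, cv2
from plant import r
from scipy.spatial.transform import Rotation as Ro
def ray(c,u,v,z):
    d=np.array([(u-c['cx'])/c['fx'],(v-c['cy'])/c['fy'],1.])
    o=-c['R'].T@c['t']; d=c['R'].T@d
    return o+d*(z-o[2])/d[2]
def proj(c,X):
    p=c['R']@np.asarray(X)+c['t']; return c['fx']*p[0]/p[2]+c['cx'],c['fy']*p[1]/p[2]+c['cy']
def snap(n,f):
    c=r.get_calibration(n); im=r.snapshot(n); cv2.imwrite(f"pics/{f}.png",im[:,:,::-1]); return c,im
E
python3 - <<'E'
from h import *
im=cv2.imread('pics/top0.png'); c=r.get_calibration('top')
a=cv2.resize(im[135:245,115:245],None,fx=6,fy=5.4,interpolation=cv2.INTER_CUBIC)
b=cv2.resize(im[110:245,240:405],None,fx=4.5,fy=4.4,interpolation=cv2.INTER_CUBIC)
cv2.imwrite('pics/ta.png',a);cv2.imwrite('pics/tb.png',b)
E
```

```text
(no output)
```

View pics/ta.png

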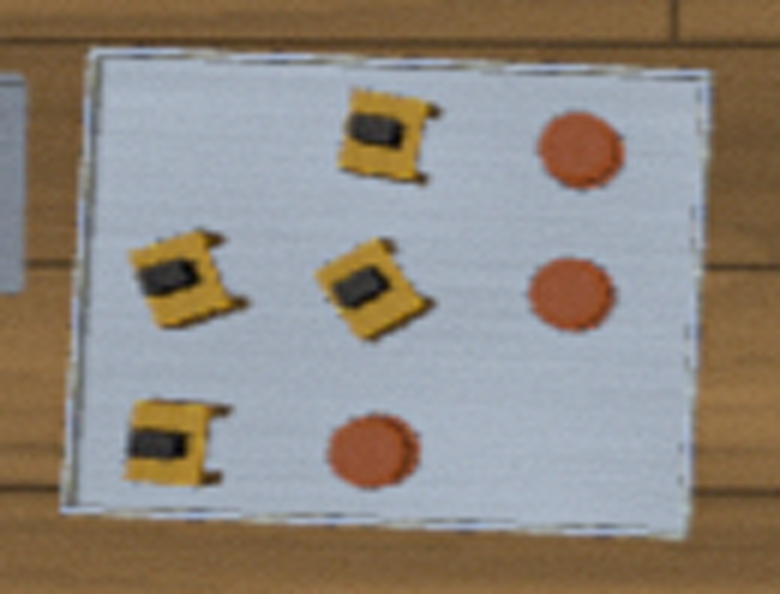

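View pics/tb.png

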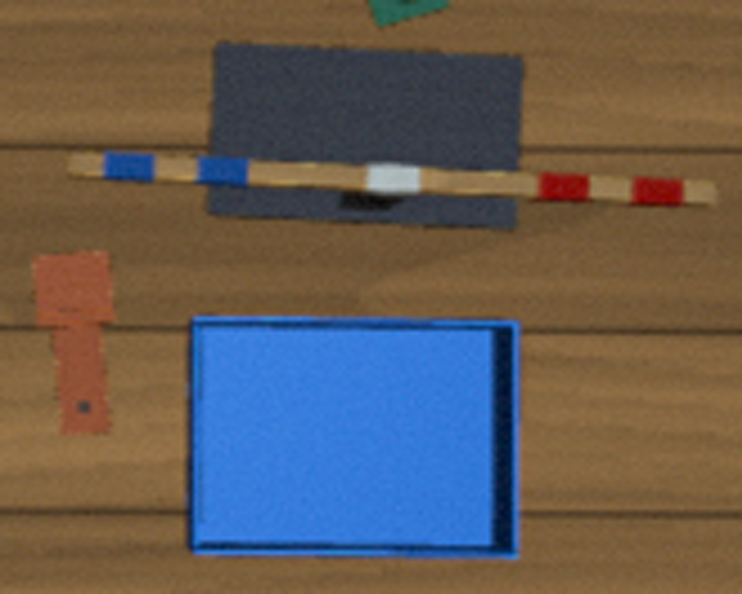

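```bash
python3 - <<'E'
from h import *
im=cv2.imread('pics/top0.png'); c=r.get_calibration('top')
hsv=cv2.cvtColor(im,cv2.COLOR_BGR2HSV); H,S,V=[hsv[...,i] for i in range(3)]
def blobs(m,z,name,amin,roi,alen):
    x0,y0,x1,y1=roi; mm=np.zeros_like(m,np.uint8); mm[y0:y1,x0:x1]=m[y0:y1,x0:x1]
    n,l,st,ce=cv2.connectedComponentsWithStats(mm.astype(np.uint8))
    for i in range(1,n):
        if st[i,4]>=amin:
            ys,xs=np.nonzero(l==i)
            P=np.array([ray(c,u,v,z)[:2] for u,v in zip(xs,ys)])
            rect=cv2.minAreaRect((P*1000).astype(np.float32))
            print(name,ce[i].round(1),st[i,4],'mean',P.mean(0).round(4),'rect',np.round(rect[0],1),np.round(rect[1],1),round(rect[2],1))
tr=(128,143,234,236)
blobs((V<85),.089,'tab',8,(130,150,230,230),0)
blobs((H>15)&(H<30)&(S>140)&(V>140),.057,'brass',20,tr,0)
blobs((H<15)&(S>120),.046,'knob',20,tr,0)
blobs((H>100)&(H<125)&(S>130)&(V>60),.035,'tote',300,(270,170,370,250),0)
blobs((H>100)&(H<125)&(S>130)&(V>60),.14,'blue',10,(250,140,330,165),0)
blobs(((H<6)|(H>174))&(S>150),.14,'red',10,(340,140,400,165),0)
blobs((S<50)&(V>170),.14,'white',10,(310,140,340,165),0)
blobs((H>170)|(H<15)&(S>120),.005,'hasp',100,(244,160,270,220),0)
w=r.get_calibration('wrist'); print('cam',-w['R'].T@w['t'],w['R'][2])
E
```

```text
tab [177.3 158.7] 41 mean [0.5845 0.2737] rect [585.1 274.5] [13.7 22. ] 0.4
tab [142.7 185.9] 51 mean [0.5094 0.3672] rect [509.4 367.1] [14.7 25. ] 18.9
tab [174.7 187.8] 43 mean [0.5047 0.2798] rect [504.9 279.9] [14.4 21.9] 34.2
tab [141.  216.9] 46 mean [0.4247 0.3708] rect [425.9 370.7] [13.6 21.9] 0.4
brass [179.  160.1] 107 mean [0.5834 0.2737] rect [584.8 275.3] [32.4 39.2] 80.4
brass [145.5 186.5] 109 mean [0.5089 0.3665] rect [509.6 369.3] [39.8 33.4] 21.0
brass [177.2 188.2] 101 mean [0.5047 0.278 ] rect [505.  280.2] [38.9 32.5] 34.2
brass [143.5 216.5] 106 mean [0.4251 0.3711] rect [424.7 372.7] [30.9 39.8] 85.1
knob [211.5 162.5] 138 mean [0.5782 0.1835] rect [578.2 183.5] [36.1 32. ] 45.4
knob [209.9 189.2] 136 mean [0.5028 0.1873] rect [503.3 187. ] [33.8 33.9] 0.4
knob [176.9 218.2] 145 mean [0.4205 0.2793] rect [420.2 279.4] [34.  38.9] 27.0
tote [317.4 208.9] 3828 mean [ 0.4492 -0.1172] rect [ 449.2 -118.9] [204.7 153.1] 89.9
blue [268.5 147.5] 60 mean [0.6112 0.0257] rect [611.2  25.7] [13.2 23.8] 0.4
blue [289.4 148.6] 64 mean [ 0.6086 -0.0295] rect [607.6 -28.4] [15.9 26.4] 0.2
red [364.9 152.4] 61 mean [ 0.6    -0.2287] rect [ 599.9 -228.8] [27.4 15.1] 83.2
red [386.1 153.2] 64 mean [ 0.598  -0.2844] rect [ 598.6 -284.2] [26.4 15.8] 89.8
white [327.1 150. ] 54 mean [ 0.6055 -0.1289] rect [ 605.6 -128.7] [10.6 26.4] 0.4
hasp [256.7 185.2] 585 mean [0.5164 0.0551] rect [508.3  58.5] [122.   55.2] 0.3
cam [0.0921927  0.62074229 0.38490963] [ 0.24701485 -0.06504514 -0.96682614]
```

```bash
python3 - <<'E'
from h import *
im=cv2.imread('pics/scene0.png')
cv2.imwrite('pics/sc.png',cv2.resize(im[220:384,240:450],None,fx=3.6,fy=3.6,interpolation=cv2.INTER_CUBIC))
im=cv2.imread('pics/top0.png')
cv2.imwrite('pics/tc.png',cv2.resize(im[100:240,0:140],None,fx=4,fy=4,interpolation=cv2.INTER_CUBIC))
E
```

```text
(no output)
```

View pics/sc.png

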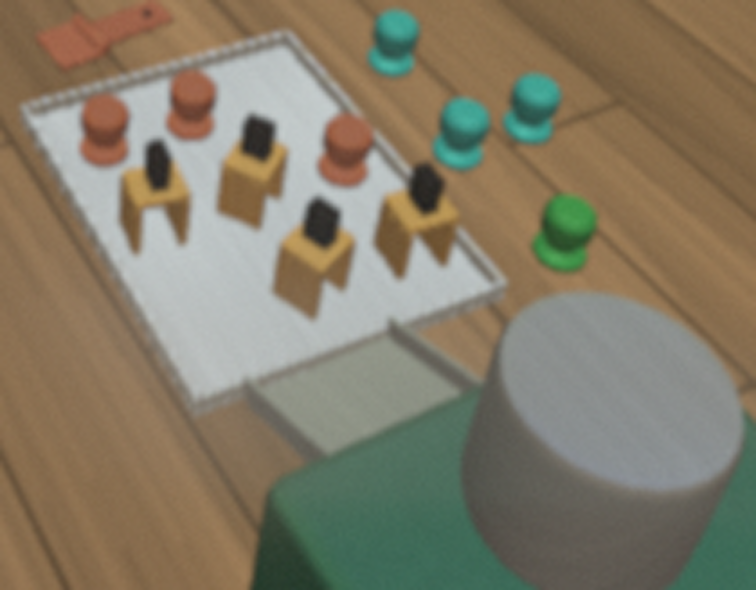

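View pics/tc.png

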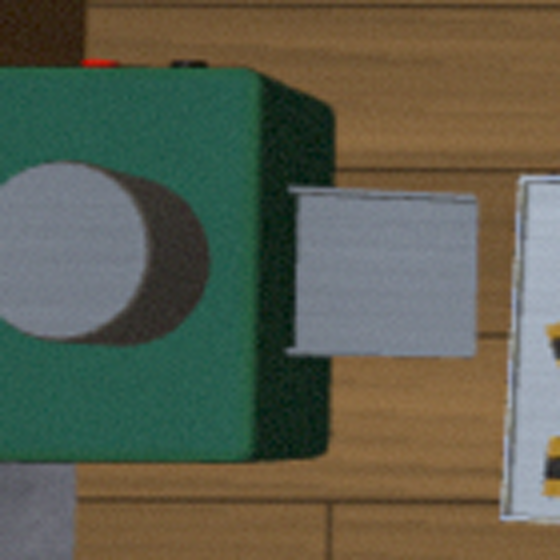

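```bash
python3 - <<'E'
from h import *
ct=r.get_calibration('top'); cs=r.get_calibration('scene')
def tri(p,q):
    P=[c['R'] for c in (ct,cs)]
    M=[np.array([[c['fx'],0,c['cx']],[0,c['fy'],c['cy']],[0,0,1]])@np.c_[c['R'],c['t']] for c in (ct,cs)]
    X=cv2.triangulatePoints(M[0],M[1],np.array(p,float),np.array(q,float)); return (X[:3]/X[3]).ravel()
print(tri((119,149),(308.6,327)),tri((118.6,189),(349,310.3)))
# bar level check by red/blue outer in scene
for X in [(.5849,.274,.089),(.509,.367,.089),(.505,.28,.089),(.425,.371,.089),(.6112,.0257,.14),(.598,-.2844,.14),(.6055,-.1289,.14)]: print(X,np.round(proj(cs,X),1))
E
```

```text
[0.61439481 0.44624346 0.04458025] [0.50122778 0.44611558 0.04232851]
(0.5849, 0.274, 0.089) [283.8 259.8]
(0.509, 0.367, 0.089) [329.3 275.1]
(0.505, 0.28, 0.089) [311.6 252.2]
(0.425, 0.371, 0.089) [357.9 265.8]
(0.6112, 0.0257, 0.14) [235.8 195. ]
(0.598, -0.2844, 0.14) [204.7 148.1]
(0.6055, -0.1289, 0.14) [218.6 169.5]
```

```bash
cat >> h.py <<'E'
def pose():
    s=r.get_state(); m=Ro.from_quat(s['eef_rot']).as_matrix()
    return s['tool_pos'],m
def plan(wps,hand,corr=True):
    """wps: list of (x,y,z,yawdeg,n_rows)"""
    p,m=pose(); out=[]
    m0=m.copy(); p=p.copy()
    for x,y,z,yaw,n in wps:
        ps=np.array([x,y,z]); a=np.radians(yaw); p0=p.copy()
        mt=np.array([[np.cos(a),np.sin(a),0],[np.sin(a),-np.cos(a),0],[0,0,-1.]])
        w=Ro.from_matrix(m.T@mt).as_rotvec()/n
        for i in range(n):
            d=(m.T@((ps-p0)/n))*1000
            out.append([hand]+[int(round(v)) for v in d]+[round(float(v),3) for v in w])
            p=p+m@np.array(out[-1][1:4])/1000; m=m@Ro.from_rotvec(w).as_matrix()
    for k in range(0,len(out),8): print(str(out[k:k+8]).replace(' ',''))
def st():
    s=r.get_state(); m=Ro.from_quat(s['eef_rot']).as_matrix()
    print(round(s['clock'],2),'p',s['tool_pos'].round(4),'yaw',np.degrees(np.arctan2(m[1,0],m[0,0])).round(1),'tilt',np.degrees(np.arccos(-m[2,2])).round(2),'F',s['contact_force'].round(1),'op',round(s['opening'],3),'q',s['q'].round(2))
E
python3 -c "
from h import *
plan([(.36,.37,.2,-5,8),(.425,.373,.15,-5,3),(.425,.373,.061,-5,5)],.45)"
```

```text
[[0.45,-22,32,5,0.0,0.0,0.176],[0.45,-16,35,5,0.0,0.0,0.176],[0.45,-10,38,5,0.0,0.0,0.176],[0.45,-3,39,5,0.0,0.0,0.176],[0.45,4,39,5,0.0,0.0,0.176],[0.45,11,37,5,0.0,0.0,0.176],[0.45,17,35,5,0.0,0.0,0.176],[0.45,23,31,5,0.0,0.0,0.176]]
[[0.45,21,-3,16,0.0,-0.0,0.0],[0.45,21,-3,16,0.0,-0.0,0.0],[0.45,21,-3,16,0.0,-0.0,0.0],[0.45,0,0,18,-0.0,-0.0,0.0],[0.45,0,0,18,-0.0,-0.0,0.0],[0.45,0,0,18,-0.0,-0.0,0.0],[0.45,0,0,18,-0.0,-0.0,0.0],[0.45,0,0,18,-0.0,-0.0,0.0]]
```

Things that could be mistaken for the targets (top view):
- **Brass:** clips in the tray at (179,160), (146,186), (177,188) and (144,216). The brass hooks on the rear rack at (225..290,45) are not clips.
- **Copper:** knobs at (211,162), (210,189) and (177,218). The hasp at (257,187) is not a knob.
- **Green/turquoise look-alikes:** (129,253), (169,253), (209,259) and (168,278). I leave these alone.

The close crops confirm 4 clips and 3 knobs in the tray. I start with the clip at (144,216).

Emit:
play_rows(
  increments=[
    [0.45,-22,32,5,0,0,0.176],
    [0.45,-16,35,5,0,0,0.176],
    [0.45,-10,38,5,0,0,0.176],
    [0.45,-3,39,5,0,0,0.176],
    [0.45,4,39,5,0,0,0.176],
    [0.45,11,37,5,0,0,0.176],
    [0.45,17,35,5,0,0,0.176],
    [0.45,23,31,5,0,0,0.176],
  ],
  grip_force=25,
)

```text
clock: 1.15
tool_pos: [0.3583, 0.3623, 0.1951]
eef_rot: [0.998, -0.064, -0.002, -0.0]
contact_force: [1.1, 0.3, -0.2]
opening: 0.453
```

```bash
python3 -c "
from h import *
st(); plan([(.425,.373,.11,-5,8)],.45); c,im=snap('wrist','w1'); print(proj(c,(.425,.373,.089)))"
```

```text
1.15 p [0.3583 0.3623 0.1951] yaw -7.4 tilt 0.2 F [ 1.1  0.3 -0.2] op 0.453 q [-0.98  0.61  0.16  1.97 -0.18  0.58 -0.83]
[[0.45,8,-2,11,0.0,0.0,-0.005],[0.45,8,-2,11,0.0,0.0,-0.005],[0.45,8,-2,11,0.0,0.0,-0.005],[0.45,8,-2,11,0.0,0.0,-0.005],[0.45,8,-2,11,0.0,0.0,-0.005],[0.45,8,-2,11,0.0,0.0,-0.005],[0.45,8,-2,11,0.0,0.0,-0.005],[0.45,8,-2,11,0.0,0.0,-0.005]]
(np.float64(341.22774427162346), np.float64(170.0178256369))
```

View pics/w1.png

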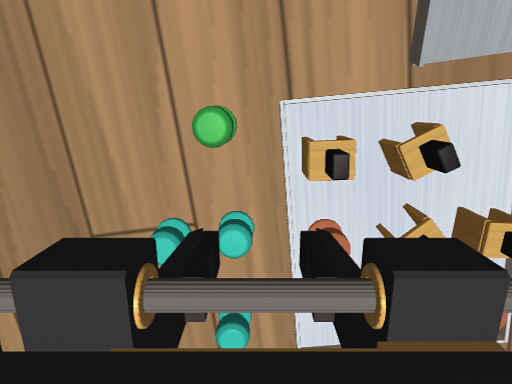

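Emit:
play_rows(
  increments=[
    [0.45,20,-5,20,0,0,-0.012],
    [0.45,20,-5,20,0,0,-0.012],
    [0.45,19,-5,20,0,0,-0.012],
    [0.45,6,-5,18,0,0,0],
    [0.45,0,0,18,0,0,0],
    [0.45,0,0,18,0,0,0],
    [0.45,0,0,14,0,0,0],
    [0.45,0,0,6,0,0,0],
  ],
)

```text
clock: 2.2
tool_pos: [0.429, 0.3682, 0.0567]
eef_rot: [0.999, -0.052, -0.002, 0.002]
contact_force: [-6.3, -6.8, 56.1]
opening: 0.448
```

```bash
python3 -c "
from h import *
st(); plan([(.425,.375,.061,-5,1)],.45)"
```

```text
2.2 p [0.429  0.3682 0.0567] yaw -5.9 tilt 0.35 F [-6.3 -6.8 56.1] op 0.448 q [-0.84  0.89  0.09  1.87 -0.19  0.39 -0.72]
[[0.45,-5,-6,-4,0.005,0.004,-0.017]]
```

Emit:
play_rows(
  increments=[
    [0.45,-4,-6,-7,0,0,0],
    [0.45,0,0,0,0,0,0],
    [0,0,0,0,0,0,0],
    [0,0,0,0,0,0,0],
    [0,0,0,0,0,0,0],
    [0,0,0,0,0,0,0],
    [0,0,0,0,0,0,0],
    [0,0,0,-15,0,0,0],
  ],
)

```text
clock: 3.2
tool_pos: [0.4246, 0.3742, 0.0785]
eef_rot: [0.999, -0.052, -0.003, 0.003]
contact_force: [-0.1, 0.3, -2.2]
opening: 0.157
```

```bash
python3 -c "
from h import *
st(); plan([(.44,.33,.20,-3,4),(.609,-.029,.23,-2.4,12)],0)"
```

```text
3.2 p [0.4246 0.3742 0.0785] yaw -5.9 tilt 0.49 F [-0.1  0.3 -2.2] op 0.157 q [-0.86  0.86  0.1   1.87 -0.19  0.44 -0.73]
[[0,5,11,-30,0.002,0.001,-0.013],[0,5,11,-30,0.002,0.001,-0.013],[0,5,11,-30,0.002,0.001,-0.013],[0,5,11,-30,0.002,0.001,-0.013],[0,16,29,-3,-0.0,-0.0,-0.001],[0,15,29,-3,-0.0,-0.0,-0.001],[0,15,29,-3,-0.0,-0.0,-0.001],[0,15,29,-3,-0.0,-0.0,-0.001]]
[[0,15,29,-3,-0.0,-0.0,-0.001],[0,15,29,-3,-0.0,-0.0,-0.001],[0,15,29,-3,-0.0,-0.0,-0.001],[0,15,29,-3,-0.0,-0.0,-0.001],[0,15,29,-3,-0.0,-0.0,-0.001],[0,15,29,-3,-0.0,-0.0,-0.001],[0,15,29,-3,-0.0,-0.0,-0.001],[0,15,29,-3,-0.0,-0.0,-0.001]]
```

Emit:
play_rows(
  increments=[
    [0,5,11,-30,0,0,-0.013],
    [0,5,11,-32,0,0,-0.013],
    [0,5,11,-32,0,0,-0.013],
    [0,5,11,-32,0,0,-0.013],
    [0,20,38,-5,0,0,0],
    [0,20,38,-5,0,0,0],
    [0,20,38,-5,0,0,0],
    [0,20,38,-5,0,0,0],
  ],
)

```text
clock: 4.2
tool_pos: [0.5148, 0.1716, 0.2358]
eef_rot: [1.0, -0.021, -0.002, 0.001]
contact_force: [0.3, 0.2, -2.2]
opening: 0.155
```

```bash
python3 -c "
from h import *
st(); plan([(.609,-.029,.225,-2.4,7),(.609,-.029,.225,-2.4,1)],0)"
```

```text
4.2 p [0.5148 0.1716 0.2358] yaw -2.4 tilt 0.25 F [ 0.3  0.2 -2.2] op 0.155 q [-0.47  0.59  0.11  1.82 -0.09  0.74 -0.36]
[[0,15,28,2,0.0,0.0,0.0],[0,15,28,2,0.0,0.0,0.0],[0,15,28,2,0.0,0.0,0.0],[0,15,28,2,0.0,0.0,0.0],[0,15,28,2,0.0,0.0,0.0],[0,15,28,2,0.0,0.0,0.0],[0,15,28,2,0.0,0.0,0.0],[0,-3,1,-3,-0.0,0.0,0.0]]
```

Emit:
play_rows(
  increments=[
    [0,15,28,1,0,0,0],
    [0,15,28,1,0,0,0],
    [0,15,28,1,0,0,0],
    [0,15,28,1,0,0,0],
    [0,15,28,2,0,0,0],
    [0,13,28,2,0,0,0],
    [0,13,28,2,0,0,0],
    [0,0,0,0,0,0,0],
  ],
)

```text
clock: 5.2
tool_pos: [0.6076, -0.0431, 0.232]
eef_rot: [1.0, -0.026, -0.001, 0.004]
contact_force: [-0.0, -0.2, -2.4]
opening: 0.157
```

```bash
python3 -c "
from h import *
st(); plan([(.609,-.029,.17,-2.4,4)],0); c,im=snap('wrist','w2');c,im=snap('scene','s2')
a=im[110:220,170:300];cv2.imwrite('pics/s2c.png',cv2.resize(a[:,:,::-1],None,fx=5,fy=5,interpolation=cv2.INTER_CUBIC))"
```

```text
5.2 p [ 0.6076 -0.0431  0.232 ] yaw -2.9 tilt 0.44 F [-0.  -0.2 -2.4] op 0.157 q [-0.06  0.67  0.08  1.63 -0.06  0.84 -0.  ]
[[0,0,-4,15,0.002,0.0,-0.002],[0,0,-4,15,0.002,0.0,-0.002],[0,0,-4,15,0.002,0.0,-0.002],[0,0,-4,15,0.002,0.0,-0.002]]
```

View pics/w2.png

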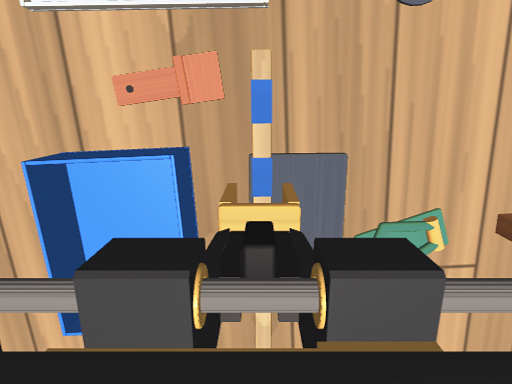

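View pics/s2c.png

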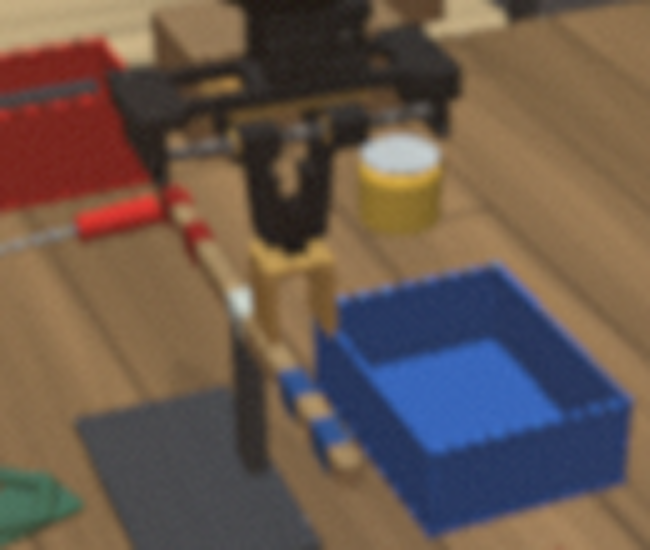

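Emit:
play_rows(
  increments=[
    [0,0,-7,8,0,0,0],
    [0,0,-6,8,0,0,0],
    [0,0,-1,14,0,0,0],
    [0,0,0,14,0,0,0],
    [0,0,0,12,0,0,0],
    [0,0,0,8,0,0,0],
    [0,0,0,6,0,0,0],
    [0,0,0,0,0,0,0],
  ],
)

```text
clock: 6.3
tool_pos: [0.6057, -0.0196, 0.1559]
eef_rot: [1.0, -0.02, -0.003, 0.001]
contact_force: [-0.3, -0.2, -1.7]
opening: 0.155
```

```bash
python3 -c "
from h import *
st(); plan([(.609,-.029,.156,-2.4,4)],0)"
```

```text
6.3 p [ 0.6057 -0.0196  0.1559] yaw -2.3 tilt 0.38 F [-0.3 -0.2 -1.7] op 0.155 q [-0.08  0.77  0.07  1.7  -0.07  0.68 -0.02]
[[0,1,2,0,0.001,0.002,0.0],[0,1,2,0,0.001,0.002,0.0],[0,1,2,0,0.001,0.002,0.0],[0,1,2,0,0.001,0.002,0.0]]
```

Emit:
play_rows(
  increments=[
    [0,2,5,3,0,0,0],
    [0,0,1,3,0,0,0],
    [0,0,0,2,0,0,0],
    [0,0,0,2,0,0,0],
    [0.45,0,0,0,0,0,0],
    [0.45,0,0,0,0,0,0],
    [0.45,0,0,0,0,0,0],
    [0.45,0,0,0,0,0,0],
  ],
)

```text
clock: 7.3
tool_pos: [0.6094, -0.0263, 0.1475]
eef_rot: [1.0, -0.021, -0.001, 0.001]
contact_force: [-0.1, 1.1, 0.8]
opening: 0.452
```

```bash
python3 -c "
from h import *
st()
c,im=snap('scene','s3')
a=im[110:220,170:300];cv2.imwrite('pics/s3c.png',cv2.resize(a[:,:,::-1],None,fx=5,fy=5,interpolation=cv2.INTER_CUBIC))"
```

```text
7.3 p [ 0.6094 -0.0263  0.1475] yaw -2.3 tilt 0.14 F [-0.1  1.1  0.8] op 0.452 q [-0.07  0.79  0.06  1.7  -0.07  0.66 -0.01]
```

View pics/s3c.png

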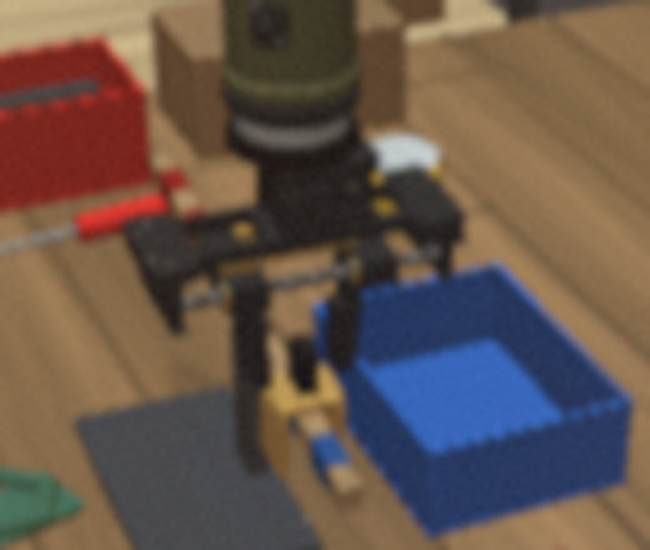

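```bash
python3 -c "
from h import *
plan([(.609,-.025,.235,-2.4,4),(.505,.270,.2,34,12),(.505,.281,.10,34,5)],.45)"
```

```text
[[0.45,0,0,-22,0.001,0.0,0.0],[0.45,0,0,-22,0.001,0.0,0.0],[0.45,0,0,-22,0.001,0.0,0.0],[0.45,0,0,-22,0.001,0.0,0.0],[0.45,-10,-24,3,-0.0,0.0,-0.053],[0.45,-8,-25,3,-0.0,0.0,-0.053],[0.45,-7,-25,3,-0.0,0.0,-0.053],[0.45,-6,-26,3,-0.0,0.0,-0.053]]
[[0.45,-4,-26,3,-0.0,0.0,-0.053],[0.45,-3,-26,3,-0.0,0.0,-0.053],[0.45,-2,-26,3,-0.0,0.0,-0.053],[0.45,0,-26,3,-0.0,0.0,-0.053],[0.45,1,-26,3,-0.0,0.0,-0.053],[0.45,2,-26,3,-0.0,0.0,-0.053],[0.45,4,-26,3,-0.0,0.0,-0.053],[0.45,5,-26,3,-0.0,0.0,-0.053]]
[[0.45,1,-2,20,0.0,-0.0,-0.0],[0.45,1,-2,20,0.0,-0.0,-0.0],[0.45,1,-2,20,0.0,-0.0,-0.0],[0.45,1,-2,20,0.0,-0.0,-0.0],[0.45,1,-2,20,0.0,-0.0,-0.0]]
```

Emit:
play_rows(
  increments=[
    [0.45,0,0,-15,0,0,0],
    [0.45,0,0,-25,0,0,0],
    [0.45,0,0,-25,0,0,0],
    [0.45,0,0,-23,0,0,0],
    [0.45,-10,-24,3,0,0,-0.053],
    [0.45,-12,-38,3,0,0,-0.053],
    [0.45,-10,-38,3,0,0,-0.053],
    [0.45,-8,-38,3,0,0,-0.053],
  ],
)

```text
clock: 8.35
tool_pos: [0.5597, 0.1153, 0.2283]
eef_rot: [0.996, 0.09, 0.0, 0.001]
contact_force: [0.0, -0.1, 0.9]
opening: 0.45
```

```bash
python3 -c "
from h import *
st()
plan([(.505,.279,.17,34,7),(.505,.281,.17,34,1)],.45)"
```

```text
8.35 p [0.5597 0.1153 0.2283] yaw 10.4 tilt 0.08 F [ 0.  -0.1  0.9] op 0.45 q [-0.3   0.63  0.03  1.75 -0.02  0.76 -0.08]
[[0.45,-3,-24,8,0.0,0.0,-0.059],[0.45,-2,-25,8,0.0,0.0,-0.059],[0.45,-1,-25,8,0.0,0.0,-0.059],[0.45,1,-25,8,0.0,0.0,-0.059],[0.45,2,-25,8,0.0,0.0,-0.059],[0.45,4,-24,8,0.0,0.0,-0.059],[0.45,5,-24,8,0.0,0.0,-0.059],[0.45,1,-1,2,0.0,0.0,0.0]]
```

Emit:
play_rows(
  increments=[
    [0.45,-3,-24,8,0,0,-0.059],
    [0.45,-2,-25,8,0,0,-0.059],
    [0.45,-1,-25,8,0,0,-0.059],
    [0.45,1,-25,8,0,0,-0.059],
    [0.45,2,-25,8,0,0,-0.059],
    [0.45,4,-24,8,0,0,-0.059],
    [0.45,5,-18,8,0,0,-0.059],
    [0.45,0,0,0,0,0,0],
  ],
)

```text
clock: 9.35
tool_pos: [0.4849, 0.2946, 0.1662]
eef_rot: [0.948, 0.317, -0.007, -0.004]
contact_force: [-0.1, 0.2, 0.3]
opening: 0.447
```

```bash
python3 -c "
from h import *
st()
plan([(.505,.281,.064,34,6)],.45)
c,im=snap('top','t3'); a=im[130:245,115:245];cv2.imwrite('pics/t3c.png',cv2.resize(im[110:245,115:405,::-1],None,fx=2.7,fy=2.7,interpolation=cv2.INTER_CUBIC))
c,im=snap('wrist','w3'); print(proj(c,(.505,.281,.089)))
"
```

```text
9.35 p [0.4849 0.2946 0.1662] yaw 37.0 tilt 0.97 F [-0.1  0.2  0.3] op 0.447 q [-0.57  0.71 -0.08  1.8   0.07  0.64 -0.05]
[[0.45,2,4,17,-0.002,0.002,0.009],[0.45,2,4,17,-0.002,0.002,0.009],[0.45,2,4,17,-0.002,0.002,0.009],[0.45,2,4,17,-0.002,0.002,0.009],[0.45,2,4,17,-0.002,0.002,0.009],[0.45,2,4,17,-0.002,0.002,0.009]]
(np.float64(272.2599037637721), np.float64(232.6302254712678))
```

View pics/t3c.png

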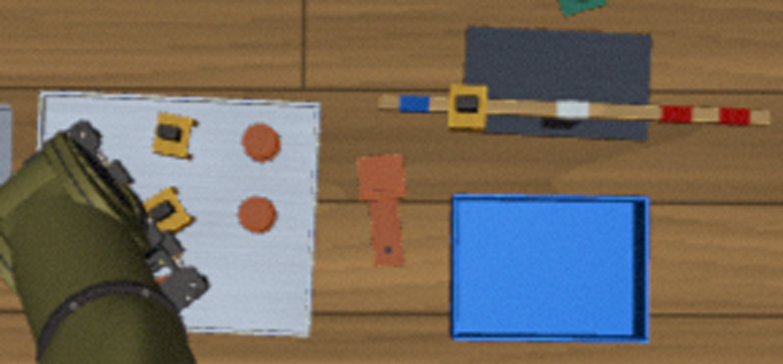

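View pics/w3.png

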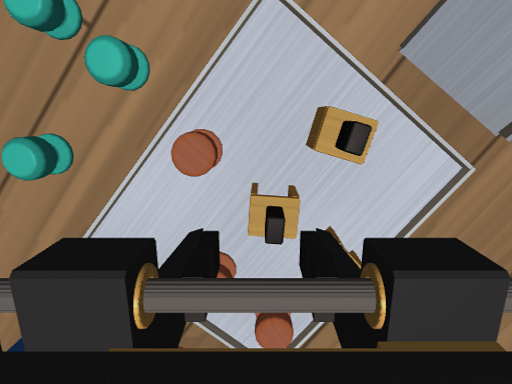

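Emit:
play_rows(
  increments=[
    [0.45,5,10,16,0,0,0.025],
    [0.45,5,10,16,0,0,0.025],
    [0.45,1,3,16,0,0,0],
    [0.45,0,0,18,0,0,0],
    [0.45,0,0,14,0,0,0],
    [0.45,0,0,10,0,0,0],
    [0.45,0,0,4,0,0,0],
    [0.45,0,0,0,0,0,0],
  ],
)

```text
clock: 10.45
tool_pos: [0.512, 0.2733, 0.0651]
eef_rot: [0.959, 0.285, -0.007, -0.001]
contact_force: [-0.1, 0.1, 0.2]
opening: 0.451
```

```bash
python3 -c "
from h import *
st()
plan([(.505,.281,.064,34,1)],.45)
"
```

```text
10.45 p [0.512  0.2733 0.0651] yaw 33.1 tilt 0.81 F [-0.1  0.1  0.2] op 0.451 q [-0.54  0.89 -0.05  1.82  0.08  0.46 -0.06]
[[0.45,-2,-10,1,-0.007,0.013,-0.016]]
```

Emit:
play_rows(
  increments=[
    [0.45,-2,-7,1,0,0.01,-0.01],
    [0.45,0,0,0,0,0,0],
    [0,0,0,0,0,0,0],
    [0,0,0,0,0,0,0],
    [0,0,0,0,0,0,0],
    [0,0,0,0,0,0,0],
    [0,0,0,-15,0,0,0],
    [0,0,0,-25,0,0,0],
  ],
)

```text
clock: 11.45
tool_pos: [0.5054, 0.278, 0.1054]
eef_rot: [0.957, 0.29, -0.003, -0.003]
contact_force: [0.7, 0.4, -2.6]
opening: 0.157
```

```bash
python3 -c "
from h import *
st()
plan([(.52,.25,.21,28,3),(.585,-.08,.25,-2.4,13)],0)
"
```

```text
11.45 p [0.5054 0.278  0.1054] yaw 33.7 tilt 0.45 F [ 0.7  0.4 -2.6] op 0.157 q [-0.54  0.81 -0.06  1.82  0.07  0.51 -0.06]
[[0,-1,10,-35,-0.002,0.001,0.033],[0,-1,10,-35,-0.002,0.001,0.033],[0,0,10,-35,-0.002,0.001,0.033],[0,-8,25,-3,-0.0,0.0,0.041],[0,-7,25,-3,-0.0,0.0,0.041],[0,-5,25,-3,-0.0,0.0,0.041],[0,-4,26,-3,-0.0,0.0,0.041],[0,-3,26,-3,-0.0,0.0,0.041]]
[[0,-2,26,-3,-0.0,0.0,0.041],[0,-1,26,-3,-0.0,0.0,0.041],[0,0,26,-3,-0.0,0.0,0.041],[0,1,26,-3,-0.0,0.0,0.041],[0,2,26,-3,-0.0,0.0,0.041],[0,3,26,-3,-0.0,0.0,0.041],[0,4,26,-3,-0.0,0.0,0.041],[0,5,25,-3,-0.0,0.0,0.041]]
```

Emit:
play_rows(
  increments=[
    [0,-1,10,-40,0,0,0.04],
    [0,-1,10,-45,0,0,0.04],
    [0,-1,20,-40,0,0,0.05],
    [0,-8,35,-20,0,0,0.06],
    [0,-7,42,-3,0,0,0.06],
    [0,-5,42,0,0,0,0.06],
    [0,-3,42,0,0,0,0.06],
    [0,-1,42,0,0,0,0.06],
  ],
)

```text
clock: 12.45
tool_pos: [0.568, 0.0392, 0.2657]
eef_rot: [0.997, 0.077, 0.001, -0.005]
contact_force: [0.6, -0.7, -2.5]
opening: 0.157
```

```bash
python3 -c "
from h import *
st()
plan([(.60,-.21,.255,-2.4,7)],0)
"
```

```text
12.45 p [0.568  0.0392 0.2657] yaw 8.8 tilt 0.59 F [ 0.6 -0.7 -2.5] op 0.157 q [-0.16  0.58  0.03  1.71 -0.03  0.85  0.04]
[[0,-1,36,1,-0.001,-0.0,0.028],[0,0,36,1,-0.001,-0.0,0.028],[0,1,36,1,-0.001,-0.0,0.028],[0,2,36,1,-0.001,-0.0,0.028],[0,3,36,1,-0.001,-0.0,0.028],[0,4,36,1,-0.001,-0.0,0.028],[0,5,36,1,-0.001,-0.0,0.028]]
```

Emit:
play_rows(
  increments=[
    [0,-1,38,1,0,0,0.028],
    [0,0,38,1,0,0,0.028],
    [0,1,38,1,0,0,0.028],
    [0,2,38,1,0,0,0.028],
    [0,4,38,1,0,0,0.028],
    [0,5,34,1,0,0,0.028],
    [0,6,22,1,0,0,0.028],
    [0,0,0,0,0,0,0],
  ],
)

```text
clock: 13.45
tool_pos: [0.5989, -0.2184, 0.2621]
eef_rot: [1.0, -0.028, 0.0, -0.005]
contact_force: [0.3, 0.1, -2.4]
opening: 0.16
```

```bash
python3 -c "
from h import *
st()
plan([(.6,-.2287,.175,-2.4,5)],0)
c,im=snap('wrist','w4')
"
```

```text
13.45 p [ 0.5989 -0.2184  0.2621] yaw -3.2 tilt 0.54 F [ 0.3  0.1 -2.4] op 0.16 q [ 0.24  0.68  0.07  1.5  -0.07  0.96  0.28]
[[0,0,2,17,-0.002,-0.0,-0.003],[0,0,2,17,-0.002,-0.0,-0.003],[0,0,2,17,-0.002,-0.0,-0.003],[0,0,2,17,-0.002,-0.0,-0.003],[0,0,2,17,-0.002,-0.0,-0.003]]
```

View pics/w4.png

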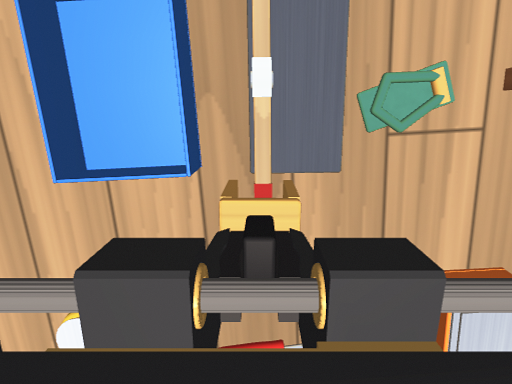

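Emit:
play_rows(
  increments=[
    [0,0,3,15,0,0,0],
    [0,0,0,20,0,0,0],
    [0,0,0,20,0,0,0],
    [0,0,0,18,0,0,0],
    [0,0,0,12,0,0,0],
    [0,0,0,7,0,0,0],
    [0,0,0,3,0,0,0],
    [0,0,0,2,0,0,0],
  ],
)

```text
clock: 14.5
tool_pos: [0.5978, -0.2084, 0.1602]
eef_rot: [1.0, -0.02, -0.001, -0.008]
contact_force: [-0.9, 0.3, -0.6]
opening: 0.154
```

```bash
python3 -c "
from h import *
st()
"
```

```text
14.5 p [ 0.5978 -0.2084  0.1602] yaw -2.3 tilt 0.98 F [-0.9  0.3 -0.6] op 0.154 q [ 0.24  0.8   0.05  1.61 -0.08  0.74  0.29]
```

Emit:
play_rows(
  increments=[
    [0,1,6,-7,0,0,0],
    [0,1,10,0,0,0,0],
    [0,0,1,0,0,0,0],
    [0,0,0,5,0,0,0],
    [0,0,0,4,0,0,0],
    [0,0,0,3,0,0,0],
    [0,0,0,2,0,0,0],
    [0,0,0,0,0,0,0],
  ],
)

```text
clock: 15.5
tool_pos: [0.6005, -0.2288, 0.1544]
eef_rot: [1.0, -0.021, 0.001, -0.007]
contact_force: [-0.2, -0.6, 0.4]
opening: 0.151
```

```bash
python3 -c "
from h import *
st()
"
```

```text
15.5 p [ 0.6005 -0.2288  0.1544] yaw -2.4 tilt 0.8 F [-0.2 -0.6  0.4] op 0.151 q [ 0.27  0.81  0.05  1.59 -0.07  0.74  0.32]
```

Seated and unloaded at y=-0.229. Release and lift.

Emit:
play_rows(
  increments=[
    [0.45,0,0,0,0,0,0],
    [0.45,0,0,0,0,0,0],
    [0.45,0,0,0,0,0,0],
    [0.45,0,0,-15,0,0,0],
    [0.45,0,0,-25,0,0,0],
    [0.45,0,0,-25,0,0,0],
    [0.45,0,-10,-15,0,0,0],
    [0.45,0,-30,0,0,0,0],
  ],
)

```text
clock: 16.5
tool_pos: [0.6024, -0.1898, 0.241]
eef_rot: [1.0, -0.023, 0.002, -0.007]
contact_force: [0.2, -0.1, 0.1]
opening: 0.451
```

```bash
python3 -c "
from h import *
st()
plan([(.56,.05,.22,6,6),(.509,.37,.17,20,10)],.45)
c,im=snap('scene','s5')
cv2.imwrite('pics/s5c.png',cv2.resize(im[110:330,170:420,::-1],None,fx=3,fy=2.7,interpolation=cv2.INTER_CUBIC))
"
```

```text
16.5 p [ 0.6024 -0.1898  0.241 ] yaw -2.6 tilt 0.85 F [ 0.2 -0.1  0.1] op 0.451 q [ 0.2   0.69  0.06  1.55 -0.07  0.9   0.25]
[[0.45,-9,-40,4,-0.002,-0.001,-0.025],[0.45,-8,-40,4,-0.002,-0.001,-0.025],[0.45,-7,-40,4,-0.002,-0.001,-0.025],[0.45,-6,-40,4,-0.002,-0.001,-0.025],[0.45,-5,-40,4,-0.002,-0.001,-0.025],[0.45,-4,-40,4,-0.002,-0.001,-0.025],[0.45,-2,-32,5,-0.0,-0.0,-0.024],[0.45,-1,-32,5,-0.0,-0.0,-0.024]]
[[0.45,0,-32,5,-0.0,-0.0,-0.024],[0.45,1,-32,5,-0.0,-0.0,-0.024],[0.45,1,-32,5,-0.0,-0.0,-0.024],[0.45,2,-32,5,-0.0,-0.0,-0.024],[0.45,3,-32,5,-0.0,-0.0,-0.024],[0.45,4,-32,5,-0.0,-0.0,-0.024],[0.45,5,-32,5,-0.0,-0.0,-0.024],[0.45,5,-32,5,-0.0,-0.0,-0.024]]
```

View pics/s5c.png

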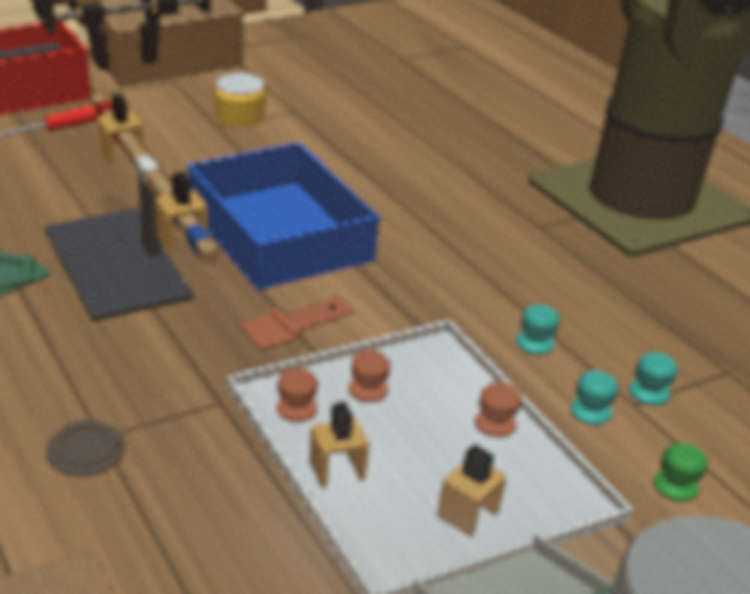

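Emit:
play_rows(
  increments=[
    [0.45,-9,-42,2,0,0,-0.025],
    [0.45,-8,-42,2,0,0,-0.025],
    [0.45,-7,-42,2,0,0,-0.025],
    [0.45,-6,-42,3,0,0,-0.025],
    [0.45,-5,-42,4,0,0,-0.025],
    [0.45,-4,-42,4,0,0,-0.025],
    [0.45,-2,-42,5,0,0,-0.025],
    [0.45,-1,-42,5,0,0,-0.025],
  ],
)

```text
clock: 17.55
tool_pos: [0.5407, 0.1664, 0.2228]
eef_rot: [0.996, 0.086, 0.004, -0.011]
contact_force: [-0.2, -0.3, 0.1]
opening: 0.449
```

```bash
python3 -c "
from h import *
st()
plan([(.509,.362,.16,20,7)],.45)
"
```

```text
17.55 p [0.5407 0.1664 0.2228] yaw 9.8 tilt 1.37 F [-0.2 -0.3  0.1] op 0.449 q [-0.39  0.62  0.04  1.79 -0.06  0.72 -0.14]
[[0.45,0,-28,10,-0.003,-0.002,-0.025],[0.45,1,-28,10,-0.003,-0.002,-0.025],[0.45,2,-28,9,-0.003,-0.002,-0.025],[0.45,2,-28,9,-0.003,-0.002,-0.025],[0.45,3,-28,9,-0.003,-0.002,-0.025],[0.45,4,-28,9,-0.003,-0.002,-0.025],[0.45,5,-28,9,-0.003,-0.002,-0.025]]
```

Emit:
play_rows(
  increments=[
    [0.45,0,-32,10,-0.005,-0.003,-0.025],
    [0.45,1,-32,10,-0.005,-0.003,-0.025],
    [0.45,2,-32,10,-0.005,-0.003,-0.025],
    [0.45,3,-30,10,-0.004,-0.003,-0.025],
    [0.45,4,-26,10,0,0,-0.025],
    [0.45,5,-20,9,0,0,-0.025],
    [0.45,5,-8,6,0,0,-0.02],
    [0.45,0,0,0,0,0,0],
  ],
)

```text
clock: 18.55
tool_pos: [0.5112, 0.3623, 0.1595]
eef_rot: [0.984, 0.179, -0.002, -0.003]
contact_force: [-0.5, -0.7, 0.8]
opening: 0.449
```

```bash
python3 -c "
from h import *
st()
plan([(.509,.37,.08,20,6)],.45)
c,im=snap('wrist','w6'); print(proj(c,(.509,.37,.089)))
"
```

```text
18.55 p [0.5112 0.3623 0.1595] yaw 20.7 tilt 0.39 F [-0.5 -0.7  0.8] op 0.449 q [-0.7   0.79  0.02  1.64 -0.03  0.72 -0.3 ]
[[0.45,0,-1,13,-0.001,0.0,0.002],[0.45,0,-1,13,-0.001,0.0,0.002],[0.45,0,-1,13,-0.001,0.0,0.002],[0.45,0,-1,13,-0.001,0.0,0.002],[0.45,0,-1,13,-0.001,0.0,0.002],[0.45,0,-1,13,-0.001,0.0,0.002]]
(np.float64(261.5402189045282), np.float64(195.94609778732948))
```

View pics/w6.png

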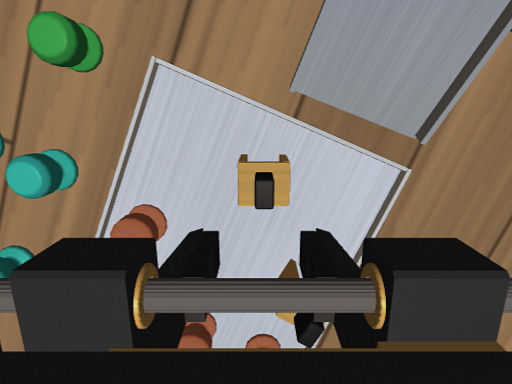

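Emit:
play_rows(
  increments=[
    [0.45,0,-4,15,0,0,0],
    [0.45,0,-3,20,0,0,0],
    [0.45,0,0,20,0,0,0],
    [0.45,0,0,15,0,0,0],
    [0.45,0,0,10,0,0,0],
    [0.45,0,0,5,0,0,0],
    [0.45,0,0,0,0,0,0],
    [0.45,0,0,0,0,0,0],
  ],
)

```text
clock: 19.6
tool_pos: [0.5112, 0.3643, 0.0714]
eef_rot: [0.985, 0.175, -0.0, -0.002]
contact_force: [-0.3, 0.2, -0.5]
opening: 0.449
```

```bash
python3 -c "
from h import *
st()
plan([(.509,.371,.064,20,1)],.45)
"
```

```text
19.6 p [0.5112 0.3643 0.0714] yaw 20.2 tilt 0.22 F [-0.3  0.2 -0.5] op 0.449 q [-0.7   0.91  0.02  1.68 -0.04  0.55 -0.31]
[[0.45,0,-7,7,-0.004,0.0,0.003]]
```

Emit:
play_rows(
  increments=[
    [0.45,0,-7,7,0,0,0],
    [0.45,0,0,0,0,0,0],
    [0,0,0,0,0,0,0],
    [0,0,0,0,0,0,0],
    [0,0,0,0,0,0,0],
    [0,0,0,0,0,0,0],
    [0,0,0,-15,0,0,0],
    [0,0,0,-25,0,0,0],
  ],
)

```text
clock: 20.6
tool_pos: [0.5075, 0.3706, 0.1045]
eef_rot: [0.985, 0.175, -0.002, -0.001]
contact_force: [0.1, -0.3, -2.0]
opening: 0.157
```

```bash
python3 -c "
from h import *
st()
plan([(.52,.33,.21,18,3),(.61,0.045,.245,-2.4,10)],0)
"
```

```text
20.6 p [0.5075 0.3706 0.1045] yaw 20.2 tilt 0.25 F [ 0.1 -0.3 -2. ] op 0.157 q [-0.72  0.87  0.02  1.66 -0.04  0.62 -0.32]
[[0,-1,14,-35,-0.001,0.001,0.013],[0,-1,14,-35,-0.001,0.001,0.013],[0,0,14,-35,-0.001,0.001,0.013],[0,0,30,-4,0.0,-0.0,0.036],[0,1,30,-4,0.0,-0.0,0.036],[0,2,30,-4,0.0,-0.0,0.036],[0,3,30,-4,0.0,-0.0,0.036],[0,4,30,-4,0.0,-0.0,0.036]]
[[0,5,29,-4,0.0,-0.0,0.036],[0,6,29,-4,0.0,-0.0,0.036],[0,7,29,-4,0.0,-0.0,0.036],[0,8,29,-4,0.0,-0.0,0.036],[0,9,28,-4,0.0,-0.0,0.036]]
```

Emit:
play_rows(
  increments=[
    [0,-1,12,-40,0,0,0.013],
    [0,-1,18,-40,0,0,0.013],
    [0,0,26,-35,0,0,0.03],
    [0,0,38,-10,0,0,0.045],
    [0,1,38,-3,0,0,0.045],
    [0,4,38,-3,0,0,0.045],
    [0,6,38,-3,0,0,0.045],
    [0,8,38,-3,0,0,0.045],
  ],
)

```text
clock: 21.6
tool_pos: [0.5828, 0.1318, 0.2543]
eef_rot: [0.999, 0.035, 0.002, -0.005]
contact_force: [0.3, 0.4, -2.2]
opening: 0.153
```

```bash
python3 -c "
from h import *
st()
plan([(.611,0.03,.245,-2.4,5)],0)
"
```

```text
21.6 p [0.5828 0.1318 0.2543] yaw 4.0 tilt 0.58 F [ 0.3  0.4 -2.2] op 0.153 q [-0.34  0.63  0.09  1.65 -0.08  0.86 -0.16]
[[0,4,21,2,-0.002,-0.001,0.022],[0,5,21,2,-0.002,-0.001,0.022],[0,5,21,2,-0.002,-0.001,0.022],[0,6,20,2,-0.002,-0.001,0.022],[0,6,20,2,-0.002,-0.001,0.022]]
```

Emit:
play_rows(
  increments=[
    [0,5,24,2,0,0,0.022],
    [0,5,22,2,0,0,0.022],
    [0,6,20,2,0,0,0.022],
    [0,6,16,2,0,0,0.022],
    [0,4,8,2,0,0,0.022],
    [0,0,2,0,0,0,0],
    [0,0,0,0,0,0,0],
    [0,0,0,0,0,0,0],
  ],
)

```text
clock: 22.6
tool_pos: [0.6125, 0.0346, 0.2468]
eef_rot: [1.0, -0.024, 0.003, -0.005]
contact_force: [1.1, 0.7, -1.7]
opening: 0.152
```

```bash
python3 -c "
from h import *
st()
plan([(.611,0.026,.165,-2.4,5)],0)
c,im=snap('wrist','w7')
"
```

```text
22.6 p [0.6125 0.0346 0.2468] yaw -2.8 tilt 0.67 F [ 1.1  0.7 -1.7] op 0.152 q [-0.19  0.66  0.11  1.61 -0.1   0.87 -0.09]
[[0,0,2,16,-0.002,-0.001,-0.001],[0,0,2,16,-0.002,-0.001,-0.001],[0,0,2,16,-0.002,-0.001,-0.001],[0,0,2,16,-0.002,-0.001,-0.001],[0,0,2,16,-0.002,-0.001,-0.001]]
```

View pics/w7.png

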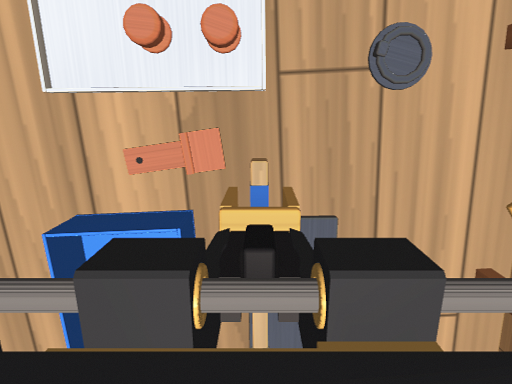

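Emit:
play_rows(
  increments=[
    [0,0,6,12,0,0,0],
    [0,0,4,18,0,0,0],
    [0,0,0,18,0,0,0],
    [0,0,0,14,0,0,0],
    [0,0,0,10,0,0,0],
    [0,0,0,6,0,0,0],
    [0,0,0,2,0,0,0],
    [0,0,0,0,0,0,0],
  ],
)

```text
clock: 23.65
tool_pos: [0.6122, 0.0252, 0.1619]
eef_rot: [1.0, -0.023, 0.003, -0.005]
contact_force: [0.2, -0.9, -1.6]
opening: 0.155
```

```bash
python3 -c "
from h import *
st()
plan([(.611,0.026,.165,-2.4,1)],0)
"
```

```text
23.65 p [0.6122 0.0252 0.1619] yaw -2.7 tilt 0.66 F [ 0.2 -0.9 -1.6] op 0.155 q [-0.16  0.77  0.09  1.69 -0.11  0.68 -0.06]
[[0,-1,-1,-3,-0.01,-0.005,-0.005]]
```

Emit:
play_rows(
  increments=[
    [0,0,0,4,0,0,0],
    [0,0,0,4,0,0,0],
    [0,0,0,3,0,0,0],
    [0,0,0,3,0,0,0],
    [0,0,0,3,0,0,0],
    [0,0,0,2,0,0,0],
    [0,0,0,1,0,0,0],
    [0,0,0,0,0,0,0],
  ],
)

```text
clock: 24.65
tool_pos: [0.6131, 0.0257, 0.142]
eef_rot: [1.0, -0.023, 0.004, -0.005]
contact_force: [-0.9, 0.8, -0.1]
opening: 0.157
```

```bash
python3 -c "
from h import *
st()
plan([(.611,0.026,.165,-2.4,1)],0)
"
```

```text
24.65 p [0.6131 0.0257 0.142 ] yaw -2.7 tilt 0.75 F [-0.9  0.8 -0.1] op 0.157 q [-0.16  0.79  0.08  1.7  -0.11  0.64 -0.06]
[[0,-2,0,-23,-0.011,-0.007,-0.005]]
```

Emit:
play_rows(
  increments=[
    [0.45,0,0,0,0,0,0],
    [0.45,0,0,0,0,0,0],
    [0.45,0,0,0,0,0,0],
    [0.45,0,0,-15,0,0,0],
    [0.45,0,0,-30,0,0,0],
    [0.45,0,-5,-30,0,0,0],
    [0.45,0,-25,-10,0,0,0],
    [0.45,0,-35,0,0,0,0],
  ],
)

```text
clock: 25.65
tool_pos: [0.6178, 0.0863, 0.2359]
eef_rot: [1.0, -0.027, 0.007, -0.004]
contact_force: [-0.0, -0.9, -0.1]
opening: 0.451
```

```bash
python3 -c "
from h import *
st()
plan([(.585,.265,.16,-8,6)],.45)
c,im=snap('top','t8')
cv2.imwrite('pics/t8c.png',cv2.resize(im[90:245,115:405,::-1],None,fx=2.7,fy=2.7,interpolation=cv2.INTER_CUBIC))
"
```

```text
25.65 p [0.6178 0.0863 0.2359] yaw -3.1 tilt 0.97 F [-0.  -0.9 -0.1] op 0.451 q [-0.28  0.68  0.12  1.6  -0.11  0.85 -0.17]
[[0.45,-7,-29,13,-0.002,-0.002,0.014],[0.45,-8,-29,13,-0.002,-0.002,0.014],[0.45,-8,-29,13,-0.002,-0.002,0.014],[0.45,-8,-29,13,-0.002,-0.002,0.014],[0.45,-9,-29,13,-0.002,-0.002,0.014],[0.45,-9,-29,13,-0.002,-0.002,0.014]]
```

View pics/t8c.png

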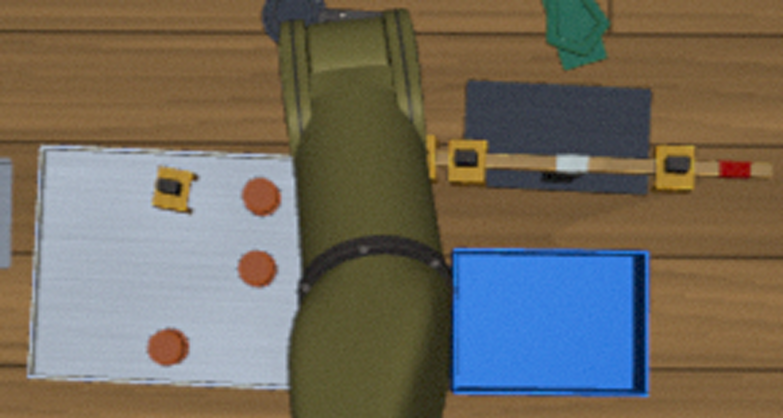

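Emit:
play_rows(
  increments=[
    [0.45,-7,-34,10,-0.003,-0.003,0.014],
    [0.45,-8,-34,13,-0.003,-0.003,0.014],
    [0.45,-8,-32,13,-0.003,-0.003,0.014],
    [0.45,-8,-28,13,-0.003,-0.003,0.014],
    [0.45,-8,-22,13,0,0,0.014],
    [0.45,-8,-12,10,0,0,0.014],
    [0.45,0,0,0,0,0,0],
    [0.45,0,0,0,0,0,0],
  ],
)

```text
clock: 26.7
tool_pos: [0.5857, 0.2647, 0.1703]
eef_rot: [0.998, -0.066, 0.005, -0.003]
contact_force: [-0.0, 0.5, -0.2]
opening: 0.45
```

```bash
python3 -c "
from h import *
st()
plan([(.585,.275,.07,-8,6)],.45)
c,im=snap('wrist','w8'); print(proj(c,(.585,.275,.089)))
"
```

```text
26.7 p [0.5857 0.2647 0.1703] yaw -7.6 tilt 0.7 F [-0.   0.5 -0.2] op 0.45 q [-0.58  0.79  0.16  1.6  -0.16  0.75 -0.48]
[[0.45,-1,-2,17,-0.001,-0.002,0.001],[0.45,0,-2,17,-0.001,-0.002,0.001],[0.45,0,-2,17,-0.001,-0.002,0.001],[0.45,0,-2,17,-0.001,-0.002,0.001],[0.45,0,-2,17,-0.001,-0.002,0.001],[0.45,0,-2,17,-0.001,-0.002,0.001]]
(np.float64(256.13118126356954), np.float64(188.7541645686507))
```

View pics/w8.png

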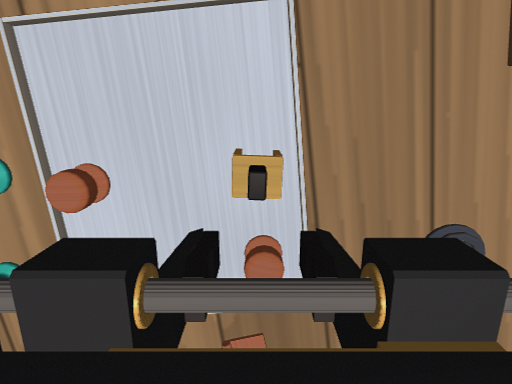

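Emit:
play_rows(
  increments=[
    [0.45,0,-8,15,0,0,0],
    [0.45,0,-6,22,0,0,0],
    [0.45,0,-3,22,0,0,0],
    [0.45,0,0,20,0,0,0],
    [0.45,0,0,14,0,0,0],
    [0.45,0,0,5,0,0,0],
    [0.45,0,0,0,0,0,0],
    [0.45,0,0,0,0,0,0],
  ],
)

```text
clock: 27.75
tool_pos: [0.5898, 0.2813, 0.064]
eef_rot: [0.998, -0.068, 0.005, -0.002]
contact_force: [-0.0, 0.3, -0.1]
opening: 0.448
```

```bash
python3 -c "
from h import *
st()
plan([(.585,.277,.064,-8,1)],.45)
"
```

```text
27.75 p [0.5898 0.2813 0.064 ] yaw -7.8 tilt 0.59 F [-0.   0.3 -0.1] op 0.448 q [-0.58  0.95  0.13  1.61 -0.19  0.58 -0.49]
[[0.45,-4,5,0,-0.005,-0.009,0.004]]
```

Emit:
play_rows(
  increments=[
    [0.45,-4,4,0,0,0,0],
    [0.45,0,0,0,0,0,0],
    [0,0,0,0,0,0,0],
    [0,0,0,0,0,0,0],
    [0,0,0,0,0,0,0],
    [0,0,0,0,0,0,0],
    [0,0,0,-15,0,0,0],
    [0,0,0,-30,0,0,0],
  ],
)

```text
clock: 28.75
tool_pos: [0.5833, 0.277, 0.11]
eef_rot: [0.998, -0.068, 0.003, -0.002]
contact_force: [0.2, -0.4, -2.5]
opening: 0.156
```

```bash
python3 -c "
from h import *
st()
plan([(.585,.25,.23,-5,3),(.595,-.07,.265,-2.4,9)],0)
"
```

```text
28.75 p [0.5833 0.277  0.11  ] yaw -7.8 tilt 0.42 F [ 0.2 -0.4 -2.5] op 0.156 q [-0.59  0.88  0.14  1.62 -0.18  0.65 -0.49]
[[0,2,9,-40,-0.001,-0.002,-0.016],[0,2,9,-40,-0.001,-0.002,-0.016],[0,2,9,-40,-0.001,-0.002,-0.016],[0,4,35,-4,0.0,0.0,-0.005],[0,4,35,-4,0.0,0.0,-0.005],[0,4,35,-4,0.0,0.0,-0.005],[0,4,35,-4,0.0,0.0,-0.005],[0,3,35,-4,0.0,0.0,-0.005]]
[[0,3,35,-4,0.0,0.0,-0.005],[0,3,35,-4,0.0,0.0,-0.005],[0,3,35,-4,0.0,0.0,-0.005],[0,3,35,-4,0.0,0.0,-0.005]]
```

Emit:
play_rows(
  increments=[
    [0,2,9,-42,0,0,-0.016],
    [0,2,12,-48,0,0,-0.016],
    [0,2,20,-45,0,0,-0.016],
    [0,4,38,-25,0,0,-0.01],
    [0,4,45,-8,0,0,-0.005],
    [0,4,45,0,0,0,-0.005],
    [0,4,45,0,0,0,-0.005],
    [0,3,45,0,0,0,-0.005],
  ],
)

```text
clock: 29.75
tool_pos: [0.5871, 0.0141, 0.2908]
eef_rot: [1.0, -0.023, 0.008, -0.004]
contact_force: [1.0, -1.2, -2.6]
opening: 0.16
```

```bash
python3 -c "
from h import *
st()
plan([(.598,-.27,.275,-2.4,7)],0)
"
```

```text
29.75 p [0.5871 0.0141 0.2908] yaw -2.6 tilt 0.99 F [ 1.  -1.2 -2.6] op 0.16 q [-0.18  0.57  0.14  1.64 -0.1   0.92 -0.05]
[[0,3,40,2,-0.001,-0.002,-0.001],[0,3,40,2,-0.001,-0.002,-0.001],[0,3,40,2,-0.001,-0.002,-0.001],[0,3,40,2,-0.001,-0.002,-0.001],[0,3,40,2,-0.001,-0.002,-0.001],[0,3,40,2,-0.001,-0.002,-0.001],[0,3,40,2,-0.001,-0.002,-0.001]]
```

Emit:
play_rows(
  increments=[
    [0,3,42,2,-0.002,-0.003,0],
    [0,3,42,2,-0.002,-0.003,0],
    [0,3,42,2,-0.002,-0.003,0],
    [0,3,42,2,-0.001,-0.002,0],
    [0,3,42,2,-0.001,-0.002,0],
    [0,3,38,2,0,0,0],
    [0,2,22,2,0,0,0],
    [0,0,6,0,0,0,0],
  ],
)

```text
clock: 30.75
tool_pos: [0.5898, -0.2756, 0.2811]
eef_rot: [1.0, -0.026, 0.001, 0.001]
contact_force: [-0.5, 1.2, -0.8]
opening: 0.156
```

```bash
python3 -c "
from h import *
st()
plan([(.598,-.284,.275,-2.4,1)],0)
c,im=snap('wrist','w9')
c,im=snap('scene','s9')
cv2.imwrite('pics/s9c.png',cv2.resize(im[110:220,170:300,::-1],None,fx=5,fy=5,interpolation=cv2.INTER_CUBIC))
"
```

```text
30.75 p [ 0.5898 -0.2756  0.2811] yaw -3.0 tilt 0.16 F [-0.5  1.2 -0.8] op 0.156 q [ 0.3   0.68  0.12  1.44 -0.09  1.02  0.39]
[[0,9,8,6,0.002,-0.002,-0.011]]
```

View pics/w9.png

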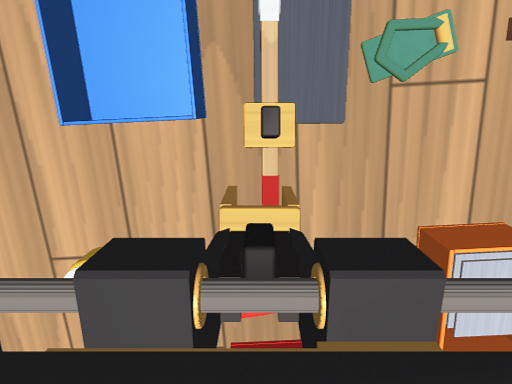

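View pics/s9c.png

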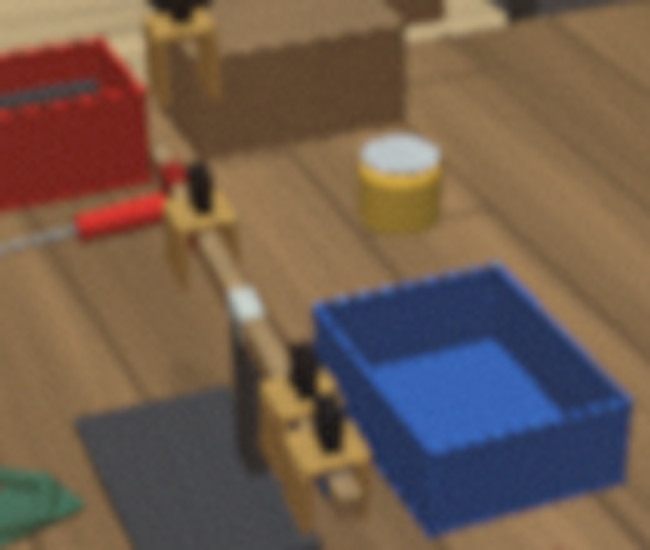

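Emit:
play_rows(
  increments=[
    [0,5,6,8,0,0,-0.005],
    [0,3,4,10,0,0,-0.005],
    [0,0,0,16,0,0,0],
    [0,0,0,18,0,0,0],
    [0,0,0,14,0,0,0],
    [0,0,0,8,0,0,0],
    [0,0,0,4,0,0,0],
    [0,0,0,0,0,0,0],
  ],
)

```text
clock: 31.85
tool_pos: [0.5995, -0.2781, 0.1964]
eef_rot: [1.0, -0.016, 0.0, -0.002]
contact_force: [-0.2, -0.7, -1.4]
opening: 0.156
```

```bash
python3 -c "
from h import *
st()
plan([(.598,-.284,.18,-2.4,1)],0)
"
```

```text
31.85 p [ 0.5995 -0.2781  0.1964] yaw -1.8 tilt 0.24 F [-0.2 -0.7 -1.4] op 0.156 q [ 0.31  0.79  0.1   1.5  -0.1   0.86  0.42]
[[0,-1,6,16,-0.004,-0.0,0.01]]
```

Emit:
play_rows(
  increments=[
    [0,-1,5,8,0,0,0.005],
    [0,0,1,8,0,0,0],
    [0,0,0,5,0,0,0],
    [0,0,0,4,0,0,0],
    [0,0,0,4,0,0,0],
    [0,0,0,4,0,0,0],
    [0,0,0,3,0,0,0],
    [0,0,0,2,0,0,0],
  ],
)

```text
clock: 32.85
tool_pos: [0.5993, -0.2867, 0.1581]
eef_rot: [1.0, -0.019, 0.002, -0.0]
contact_force: [0.1, -1.8, -1.0]
opening: 0.153
```

```bash
python3 -c "
from h import *
st()
"
```

```text
32.85 p [ 0.5993 -0.2867  0.1581] yaw -2.2 tilt 0.24 F [ 0.1 -1.8 -1. ] op 0.153 q [ 0.33  0.83  0.09  1.52 -0.1   0.79  0.43]
```

Emit:
play_rows(
  increments=[
    [0,0,0,3,0,0,0],
    [0,0,0,2,0,0,0],
    [0,0,0,0,0,0,0],
    [0.45,0,0,0,0,0,0],
    [0.45,0,0,0,0,0,0],
    [0.45,0,0,0,0,0,0],
    [0.45,0,0,-15,0,0,0],
    [0.45,0,0,-30,0,0,0],
  ],
)

```text
clock: 33.85
tool_pos: [0.5987, -0.2848, 0.1979]
eef_rot: [1.0, -0.019, 0.001, -0.002]
contact_force: [1.1, -0.0, 0.1]
opening: 0.448
```

```bash
python3 -c "
from h import *
st()
c,im=snap('top','t10')
cv2.imwrite('pics/t10c.png',cv2.resize(im[90:245,115:405,::-1],None,fx=2.7,fy=2.7,interpolation=cv2.INTER_CUBIC))
c,im=snap('scene','s10')
cv2.imwrite('pics/s10c.png',cv2.resize(im[110:220,170:300,::-1],None,fx=5,fy=5,interpolation=cv2.INTER_CUBIC))
plan([(.598,-.27,.25,-2.4,2),(.56,.09,.2,0,9)],0.75)
"
```

```text
33.85 p [ 0.5987 -0.2848  0.1979] yaw -2.1 tilt 0.22 F [ 1.1 -0.   0.1] op 0.448 q [ 0.32  0.79  0.1   1.49 -0.1   0.87  0.42]
[[0.75,-2,-8,-24,-0.0,-0.005,0.002],[0.75,-2,-8,-24,-0.0,-0.005,0.002],[0.75,-6,-40,6,0.0,0.0,-0.005],[0.75,-6,-40,6,0.0,0.0,-0.005],[0.75,-6,-40,6,0.0,0.0,-0.005],[0.75,-5,-40,6,0.0,0.0,-0.005],[0.75,-5,-40,6,0.0,0.0,-0.005],[0.75,-5,-40,6,0.0,0.0,-0.005]]
[[0.75,-5,-40,6,0.0,0.0,-0.005],[0.75,-5,-40,6,0.0,0.0,-0.005],[0.75,-4,-40,6,0.0,0.0,-0.005]]
```

View pics/t10c.png

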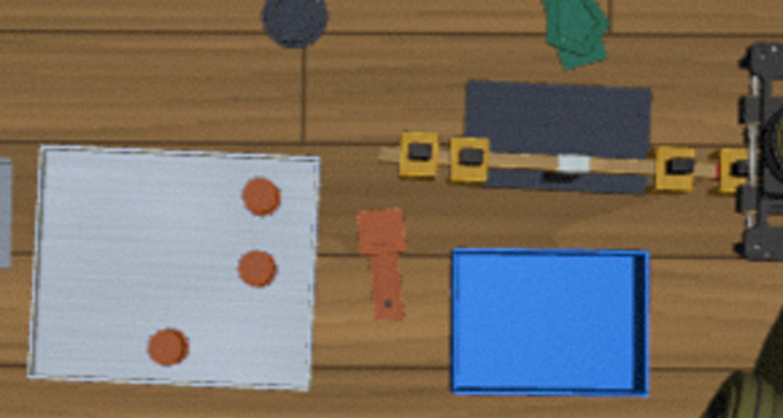

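View pics/s10c.png

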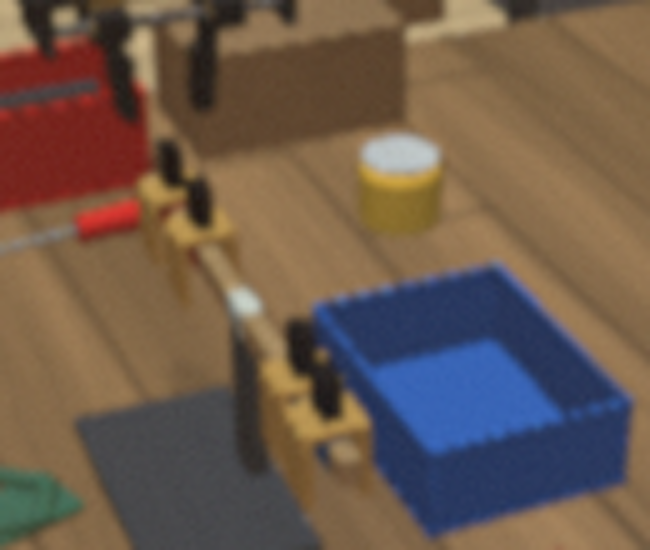

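Emit:
play_rows(
  increments=[
    [0.65,-2,0,-30,0,0,0],
    [0.65,-4,-20,-32,0,0,0],
    [0.65,-6,-45,0,0,0,-0.005],
    [0.65,-6,-48,0,0,0,-0.005],
    [0.65,-6,-48,0,0,0,-0.005],
    [0.65,-4,-48,0,0,0,-0.005],
    [0.65,-3,-48,0,0,0,-0.005],
    [0.65,0,-48,0,0,0,-0.005],
  ],
)

```text
clock: 34.95
tool_pos: [0.578, 0.0227, 0.267]
eef_rot: [1.0, -0.008, 0.008, 0.002]
contact_force: [0.4, 0.7, -0.2]
opening: 0.649
```

```bash
python3 -c "
from h import *
st()
plan([(.578,.172,.12,0,7)],0.65)
"
```

```text
34.95 p [0.578  0.0227 0.267 ] yaw -1.0 tilt 0.92 F [ 0.4  0.7 -0.2] op 0.649 q [-0.21  0.59  0.14  1.7  -0.1   0.84 -0.04]
[[0.65,-1,-21,21,0.001,-0.002,-0.002],[0.65,-1,-21,21,0.001,-0.002,-0.002],[0.65,0,-21,21,0.001,-0.002,-0.002],[0.65,0,-21,21,0.001,-0.002,-0.002],[0.65,0,-21,21,0.001,-0.002,-0.002],[0.65,0,-21,21,0.001,-0.002,-0.002],[0.65,0,-21,21,0.001,-0.002,-0.002]]
```

Emit:
play_rows(
  increments=[
    [0.65,0,-38,5,0,-0.003,0],
    [0.65,0,-38,10,0,-0.003,0],
    [0.65,0,-34,24,0,-0.003,0],
    [0.65,0,-20,28,0,-0.003,0],
    [0.65,0,-12,28,0,0,0],
    [0.65,0,-4,24,0,0,0],
    [0.65,0,0,14,0,0,0],
    [0.65,0,0,0,0,0,0],
  ],
)

```text
clock: 35.95
tool_pos: [0.5812, 0.1811, 0.1315]
eef_rot: [1.0, -0.003, 0.004, -0.001]
contact_force: [0.1, -0.3, 0.0]
opening: 0.649
```

```bash
python3 -c "
from h import *
st()
plan([(.578,.185,.022,0,6)],0.65)
c,im=snap('wrist','w11'); print(proj(c,(.578,.185,.052)))
"
```

```text
35.95 p [0.5812 0.1811 0.1315] yaw -0.4 tilt 0.45 F [ 0.1 -0.3  0. ] op 0.649 q [-0.44  0.81  0.11  1.73 -0.14  0.61 -0.25]
[[0.65,-1,-1,18,-0.0,-0.001,-0.001],[0.65,-1,-1,18,-0.0,-0.001,-0.001],[0.65,-1,-1,18,-0.0,-0.001,-0.001],[0.65,-1,-1,18,-0.0,-0.001,-0.001],[0.65,-1,-1,18,-0.0,-0.001,-0.001],[0.65,-1,-1,18,-0.0,-0.001,-0.001]]
(np.float64(255.0231354123988), np.float64(197.22419434560774))
```

View pics/w11.png

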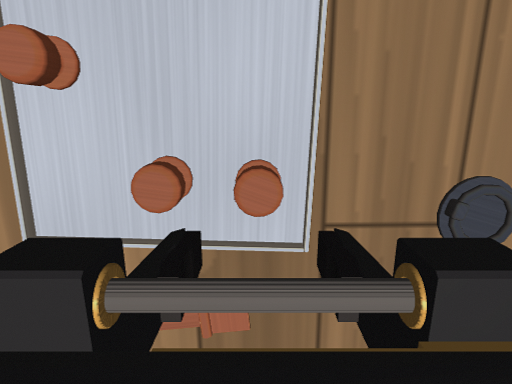

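Emit:
play_rows(
  increments=[
    [0.65,-1,-4,16,0,0,0],
    [0.65,-1,-2,20,0,0,0],
    [0.65,0,0,22,0,0,0],
    [0.65,0,0,20,0,0,0],
    [0.65,0,0,16,0,0,0],
    [0.65,0,0,10,0,0,0],
    [0.65,0,0,4,0,0,0],
    [0.65,0,0,0,0,0,0],
  ],
)

```text
clock: 37.0
tool_pos: [0.5845, 0.1884, 0.0224]
eef_rot: [1.0, -0.004, 0.009, -0.003]
contact_force: [0.2, -0.7, -0.8]
opening: 0.652
```

```bash
python3 -c "
from h import *
st()
plan([(.579,.187,.022,0,1)],0.65)
"
```

```text
37.0 p [0.5845 0.1884 0.0224] yaw -0.5 tilt 1.04 F [ 0.2 -0.7 -0.8] op 0.652 q [-0.43  0.98  0.08  1.75 -0.16  0.4  -0.25]
[[0.65,-6,1,0,-0.005,-0.017,-0.009]]
```

Emit:
play_rows(
  increments=[
    [0.65,-5,1,0,0,-0.015,0],
    [0,0,0,0,0,0,0],
    [0,0,0,0,0,0,0],
    [0,0,0,0,0,0,0],
    [0,0,0,0,0,0,0],
    [0,0,0,-15,0,0,0],
    [0,0,0,-30,0,0,0],
    [0,0,0,-40,0,0,0],
  ],
  grip_force=20,
)

```text
clock: 38.0
tool_pos: [0.5773, 0.1864, 0.1094]
eef_rot: [1.0, -0.004, -0.001, -0.002]
contact_force: [1.3, 0.5, -1.3]
opening: 0.421
```

```bash
python3 -c "
from h import *
st()
plan([(.45,-.05,.17,0,8)],0)
c,im=snap('top','t12')
cv2.imwrite('pics/t12c.png',cv2.resize(im[90:245,115:405,::-1],None,fx=2.7,fy=2.7,interpolation=cv2.INTER_CUBIC))
"
```

```text
38.0 p [0.5773 0.1864 0.1094] yaw -0.5 tilt 0.28 F [ 1.3  0.5 -1.3] op 0.421 q [-0.44  0.84  0.1   1.73 -0.15  0.58 -0.26]
[[0,-16,30,-8,-0.001,0.0,-0.001],[0,-16,30,-8,-0.001,0.0,-0.001],[0,-16,30,-8,-0.001,0.0,-0.001],[0,-16,30,-8,-0.001,0.0,-0.001],[0,-16,30,-8,-0.001,0.0,-0.001],[0,-16,30,-8,-0.001,0.0,-0.001],[0,-16,30,-8,-0.001,0.0,-0.001],[0,-16,30,-8,-0.001,0.0,-0.001]]
```

View pics/t12c.png

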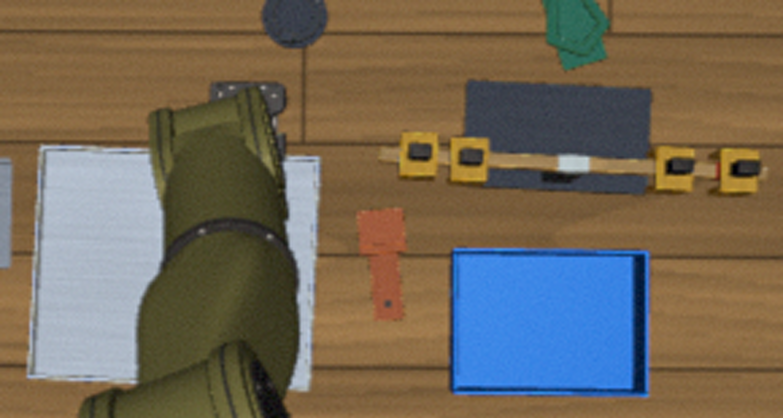

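Emit:
play_rows(
  increments=[
    [0,-16,20,-20,0,0,0],
    [0,-18,34,-20,0,0,0],
    [0,-18,38,-15,0,0,0],
    [0,-18,38,-5,0,0,0],
    [0,-18,38,0,0,0,0],
    [0,-16,34,0,0,0,0],
    [0,-12,24,0,0,0,0],
    [0,-4,6,0,0,0,0],
  ],
)

```text
clock: 39.05
tool_pos: [0.4576, -0.0496, 0.1815]
eef_rot: [1.0, -0.004, 0.01, -0.005]
contact_force: [0.2, 0.5, -2.0]
opening: 0.416
```

```bash
python3 -c "
from h import *
st()
plan([(.45,-.055,.04,0,7)],0)
"
```

```text
39.05 p [ 0.4576 -0.0496  0.1815] yaw -0.5 tilt 1.31 F [ 0.2  0.5 -2. ] op 0.416 q [-0.01  0.58  0.04  2.13 -0.08  0.41  0.08]
[[0,-1,1,20,-0.001,-0.003,-0.001],[0,-1,1,20,-0.001,-0.003,-0.001],[0,-1,1,20,-0.001,-0.003,-0.001],[0,-1,1,20,-0.001,-0.003,-0.001],[0,-1,1,20,-0.001,-0.003,-0.001],[0,-1,1,20,-0.001,-0.003,-0.001],[0,-1,1,20,-0.001,-0.003,-0.001]]
```

Emit:
play_rows(
  increments=[
    [0,-3,5,18,0,-0.005,0],
    [0,-2,4,24,0,-0.005,0],
    [0,-2,0,26,0,-0.005,0],
    [0,0,0,26,0,-0.005,0],
    [0,0,0,24,0,0,0],
    [0,0,0,18,0,0,0],
    [0,0,0,8,0,0,0],
    [0,0,0,2,0,0,0],
  ],
)

```text
clock: 40.05
tool_pos: [0.462, -0.0495, 0.0343]
eef_rot: [1.0, 0.0, 0.008, -0.007]
contact_force: [-0.3, -1.2, -1.9]
opening: 0.411
```

```bash
python3 -c "
from h import *
st()
"
```

```text
40.05 p [ 0.462  -0.0495  0.0343] yaw 0.0 tilt 1.24 F [-0.3 -1.2 -1.9] op 0.411 q [ 0.03  0.88 -0.01  2.19 -0.08  0.05  0.1 ]
```

Emit:
play_rows(
  increments=[
    [0.6,0,0,0,0,0,0],
    [0.6,0,0,0,0,0,0],
    [0.65,0,0,0,0,0,0],
    [0.65,0,0,-20,0,0,0],
    [0.65,0,0,-35,0,0,0],
    [0.65,0,0,-40,0,0,0],
    [0.65,0,-15,-25,0,0,0],
    [0.65,4,-30,-10,0,0,0],
  ],
)

```text
clock: 41.05
tool_pos: [0.4641, -0.0082, 0.1715]
eef_rot: [1.0, -0.003, 0.01, -0.007]
contact_force: [0.0, -0.4, -0.2]
opening: 0.649
```

```bash
python3 -c "
from h import *
st()
c,im=snap('top','t13')
cv2.imwrite('pics/t13c.png',cv2.resize(im[90:245,115:405,::-1],None,fx=2.7,fy=2.7,interpolation=cv2.INTER_CUBIC))
plan([(.503,.18,.12,0,7)],0.65)
"
```

```text
41.05 p [ 0.4641 -0.0082  0.1715] yaw -0.3 tilt 1.38 F [ 0.  -0.4 -0.2] op 0.649 q [-0.1   0.6   0.05  2.13 -0.1   0.39  0.02]
[[0.65,5,-26,8,-0.002,-0.003,0.0],[0.65,5,-26,8,-0.002,-0.003,0.0],[0.65,5,-26,8,-0.002,-0.003,0.0],[0.65,5,-26,8,-0.002,-0.003,0.0],[0.65,5,-26,8,-0.002,-0.003,0.0],[0.65,5,-26,8,-0.002,-0.003,0.0],[0.65,5,-26,8,-0.002,-0.003,0.0]]
```

View pics/t13c.png

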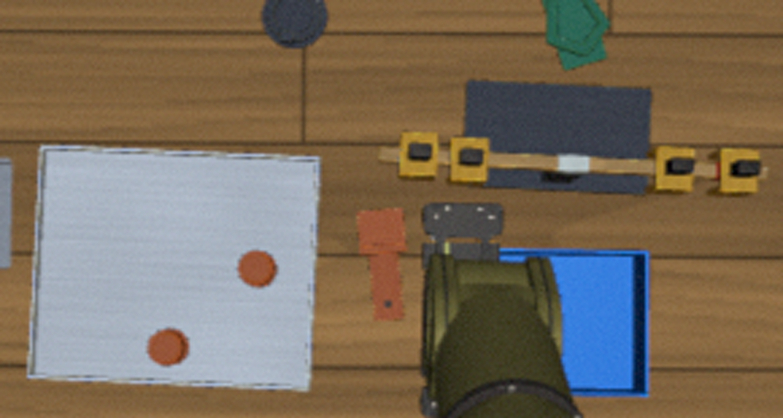

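Knobs in the tray are unmoved: (257,268) and (167,347) in the crop. Next is the knob at (0.503, 0.189).

Emit:
play_rows(
  increments=[
    [0.65,5,-30,2,-0.004,-0.005,0],
    [0.65,5,-34,4,-0.004,-0.005,0],
    [0.65,6,-34,6,-0.004,-0.005,0],
    [0.65,6,-32,8,-0.004,-0.005,0],
    [0.65,6,-26,10,0,0,0],
    [0.65,5,-16,12,0,0,0],
    [0.65,0,-4,10,0,0,0],
    [0.65,0,0,0,0,0,0],
  ],
)

```text
clock: 42.1
tool_pos: [0.4991, 0.1757, 0.1208]
eef_rot: [1.0, -0.0, 0.002, 0.001]
contact_force: [-0.5, -0.1, -0.0]
opening: 0.655
```

```bash
python3 -c "
from h import *
st()
plan([(.503,.19,.022,0,1)],0.65)
c,im=snap('wrist','w14'); print(proj(c,(.503,.19,.052)))
"
```

```text
42.1 p [0.4991 0.1757 0.1208] yaw -0.0 tilt 0.2 F [-0.5 -0.1 -0. ] op 0.655 q [-0.49  0.75  0.11  1.97 -0.18  0.43 -0.25]
[[0.65,4,-14,99,0.001,-0.003,-0.0]]
(np.float64(265.715234894767), np.float64(186.54537883663014))
```

View pics/w14.png

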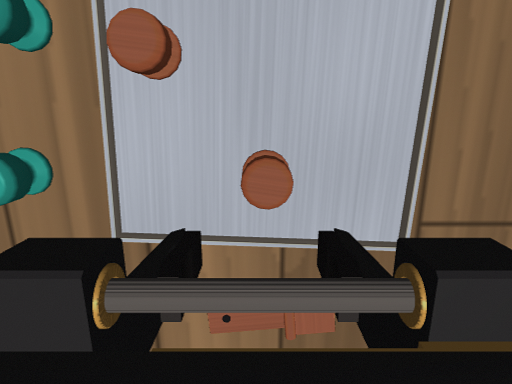

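Emit:
play_rows(
  increments=[
    [0.65,2,-8,14,0,0,0],
    [0.65,1,-6,18,0,0,0],
    [0.65,0,-1,20,0,0,0],
    [0.65,0,0,18,0,0,0],
    [0.65,0,0,14,0,0,0],
    [0.65,0,0,10,0,0,0],
    [0.65,0,0,3,0,0,0],
    [0.65,0,0,0,0,0,0],
  ],
)

```text
clock: 43.15
tool_pos: [0.5034, 0.1897, 0.0173]
eef_rot: [1.0, -0.002, 0.002, 0.001]
contact_force: [-0.2, 1.2, 0.8]
opening: 0.655
```

```bash
python3 -c "
from h import *
st()
plan([(.5035,.191,.022,0,1)],0.65)
"
```

```text
43.15 p [0.5034 0.1897 0.0173] yaw -0.2 tilt 0.25 F [-0.2  1.2  0.8] op 0.655 q [-0.48  0.94  0.06  1.97 -0.2   0.23 -0.26]
[[0.65,0,-1,-5,0.002,-0.004,-0.004]]
```

Emit:
play_rows(
  increments=[
    [0,0,-1,-2,0,0,0],
    [0,0,0,0,0,0,0],
    [0,0,0,0,0,0,0],
    [0,0,0,0,0,0,0],
    [0,0,0,-15,0,0,0],
    [0,0,0,-30,0,0,0],
    [0,0,10,-40,0,0,0],
    [0,-2,30,-40,0,0,0],
  ],
)

```text
clock: 44.15
tool_pos: [0.4996, 0.1529, 0.1491]
eef_rot: [1.0, 0.0, 0.001, 0.0]
contact_force: [0.0, 0.3, -0.6]
opening: 0.415
```

```bash
python3 -c "
from h import *
st()
plan([(.465,-.12,.18,0,8)],0)
"
```

```text
44.15 p [0.4996 0.1529 0.1491] yaw 0.0 tilt 0.13 F [ 0.   0.3 -0.6] op 0.415 q [-0.46  0.7   0.12  1.97 -0.16  0.48 -0.22]
[[0,-4,34,-4,0.0,-0.0,0.0],[0,-4,34,-4,0.0,-0.0,0.0],[0,-4,34,-4,0.0,-0.0,0.0],[0,-4,34,-4,0.0,-0.0,0.0],[0,-4,34,-4,0.0,-0.0,0.0],[0,-4,34,-4,0.0,-0.0,0.0],[0,-4,34,-4,0.0,-0.0,0.0],[0,-4,34,-4,0.0,-0.0,0.0]]
```

Emit:
play_rows(
  increments=[
    [0,-4,38,-10,0,0,0],
    [0,-4,40,-8,0,0,0],
    [0,-4,40,-4,0,0,0],
    [0,-4,40,0,0,0,0],
    [0,-4,38,0,0,0,0],
    [0,-4,34,0,0,0,0],
    [0,-3,22,0,0,0,0],
    [0,0,6,0,0,0,0],
  ],
)

```text
clock: 45.15
tool_pos: [0.4728, -0.1154, 0.1824]
eef_rot: [1.0, -0.002, 0.008, 0.0]
contact_force: [-0.4, 0.3, -1.2]
opening: 0.411
```

```bash
python3 -c "
from h import *
st()
c,im=snap('wrist','w15')
"
```

```text
45.15 p [ 0.4728 -0.1154  0.1824] yaw -0.2 tilt 0.96 F [-0.4  0.3 -1.2] op 0.411 q [ 0.12  0.6   0.04  2.06 -0.06  0.47  0.2 ]
```

View pics/w15.png

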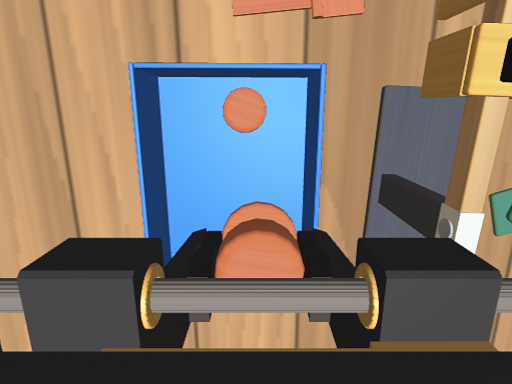

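Emit:
play_rows(
  increments=[
    [0,-3,2,18,0,-0.004,0],
    [0,-3,0,24,0,-0.004,0],
    [0,-2,0,26,0,-0.004,0],
    [0,0,0,26,0,0,0],
    [0,0,0,22,0,0,0],
    [0,0,0,16,0,0,0],
    [0,0,0,6,0,0,0],
    [0,0,0,0,0,0,0],
  ],
)

```text
clock: 46.2
tool_pos: [0.4721, -0.1063, 0.0432]
eef_rot: [1.0, 0.006, 0.006, -0.002]
contact_force: [0.2, 0.9, -0.9]
opening: 0.414
```

```bash
python3 -c "
from h import *
st()
"
```

```text
46.2 p [ 0.4721 -0.1063  0.0432] yaw 0.7 tilt 0.77 F [ 0.2  0.9 -0.9] op 0.414 q [ 0.13  0.87  0.    2.13 -0.07  0.13  0.21]
```

Emit:
play_rows(
  increments=[
    [0,0,8,8,0,0,0],
    [0,0,0,4,0,0,0],
    [0.6,0,0,0,0,0,0],
    [0.6,0,0,0,0,0,0],
    [0.65,0,0,-15,0,0,0],
    [0.65,0,0,-35,0,0,0],
    [0.65,0,0,-45,0,0,0],
    [0.65,0,-15,-35,0,0,0],
  ],
)

```text
clock: 47.2
tool_pos: [0.4699, -0.1011, 0.1668]
eef_rot: [1.0, 0.005, 0.006, -0.002]
contact_force: [0.8, 0.8, -0.4]
opening: 0.649
```

```bash
python3 -c "
from h import *
st()
plan([(.42,.265,.14,20,13)],0.65)
"
```

```text
47.2 p [ 0.4699 -0.1011  0.1668] yaw 0.5 tilt 0.78 F [ 0.8  0.8 -0.4] op 0.649 q [ 0.1   0.62  0.03  2.08 -0.06  0.43  0.19]
[[0.65,-4,-28,2,-0.0,-0.001,-0.026],[0.65,-3,-28,2,-0.0,-0.001,-0.026],[0.65,-2,-28,2,-0.0,-0.001,-0.026],[0.65,-1,-28,2,-0.0,-0.001,-0.026],[0.65,-1,-28,2,-0.0,-0.001,-0.026],[0.65,0,-28,2,-0.0,-0.001,-0.026],[0.65,1,-28,2,-0.0,-0.001,-0.026],[0.65,2,-28,2,-0.0,-0.001,-0.026]]
[[0.65,2,-28,2,-0.0,-0.001,-0.026],[0.65,3,-28,2,-0.0,-0.001,-0.026],[0.65,4,-28,2,-0.0,-0.001,-0.026],[0.65,5,-28,2,-0.0,-0.001,-0.026],[0.65,5,-28,2,-0.0,-0.001,-0.026]]
```

Emit:
play_rows(
  increments=[
    [0.65,-4,-36,0,0,-0.003,-0.026],
    [0.65,-4,-42,0,0,-0.003,-0.026],
    [0.65,-3,-42,0,0,-0.003,-0.026],
    [0.65,-2,-42,0,0,-0.003,-0.026],
    [0.65,0,-42,2,0,0,-0.026],
    [0.65,1,-42,2,0,0,-0.026],
    [0.65,2,-40,4,0,0,-0.026],
    [0.65,4,-30,4,0,0,-0.026],
  ],
)

```text
clock: 48.2
tool_pos: [0.4342, 0.2219, 0.168]
eef_rot: [0.994, 0.109, 0.01, -0.002]
contact_force: [-0.1, 0.1, -0.1]
opening: 0.646
```

```bash
python3 -c "
from h import *
st()
plan([(.42,.265,.12,20,4)],0.65)
c,im=snap('top','t16')
cv2.imwrite('pics/t16c.png',cv2.resize(im[90:300,115:405,::-1],None,fx=2.7,fy=2.7,interpolation=cv2.INTER_CUBIC))
"
```

```text
48.2 p [0.4342 0.2219 0.168 ] yaw 12.5 tilt 1.14 F [-0.1  0.1 -0.1] op 0.646 q [-0.63  0.63  0.1   2.07 -0.13  0.43 -0.22]
[[0.65,-1,-11,12,-0.0,-0.005,-0.033],[0.65,-1,-11,12,-0.0,-0.005,-0.033],[0.65,0,-11,12,-0.0,-0.005,-0.033],[0.65,0,-11,12,-0.0,-0.005,-0.033]]
```

View pics/t16c.png

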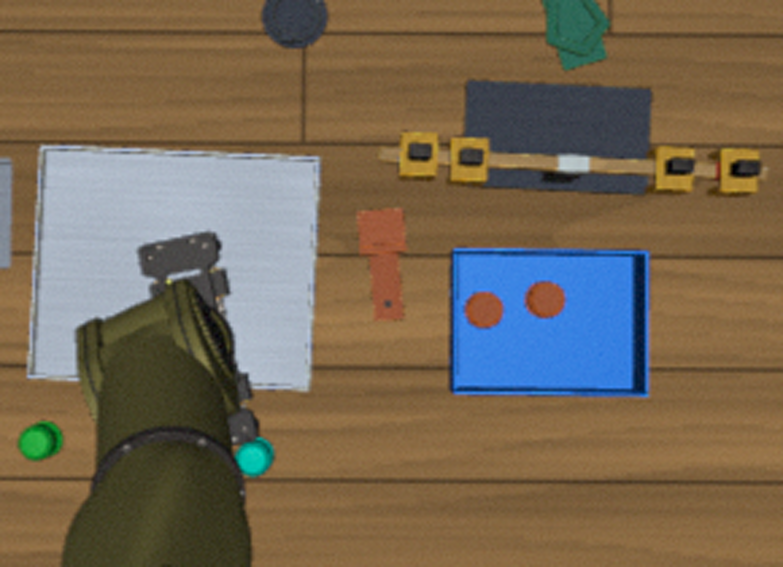

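Emit:
play_rows(
  increments=[
    [0.65,-3,-14,10,0,-0.005,-0.025],
    [0.65,-2,-12,14,0,-0.005,-0.025],
    [0.65,0,-8,14,0,-0.005,-0.025],
    [0.65,0,-2,10,0,0,-0.02],
    [0.65,0,0,4,0,0,0],
    [0.65,0,0,0,0,0,0],
    [0.65,0,0,0,0,0,0],
    [0.65,0,0,0,0,0,0],
  ],
)

```text
clock: 49.25
tool_pos: [0.42, 0.2594, 0.1133]
eef_rot: [0.987, 0.16, 0.002, -0.002]
contact_force: [0.7, -0.4, 0.9]
opening: 0.651
```

```bash
python3 -c "
from h import *
st()
plan([(.42,.281,.023,20,1)],0.65)
c,im=snap('wrist','w17'); print(proj(c,(.42,.281,.052)))
"
```

```text
49.25 p [0.42   0.2594 0.1133] yaw 18.4 tilt 0.31 F [ 0.7 -0.4  0.9] op 0.651 q [-0.68  0.74  0.05  2.08 -0.12  0.33 -0.21]
[[0.65,6,-20,90,-0.003,-0.005,-0.027]]
(np.float64(270.30236207546545), np.float64(180.85444156136415))
```

View pics/w17.png

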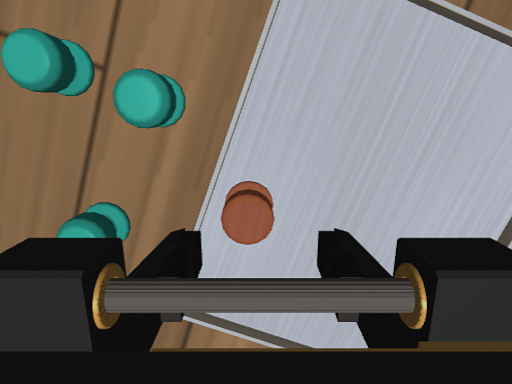

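```bash
python3 -c "
from h import *
c=r.get_calibration('wrist'); X=ray(c,247.5,218,.052); print(X)
plan([(X[0],X[1],.023,20,1)],0.65)
"
```

```text
[0.41365406 0.25141019 0.052     ]
[[0.65,-9,6,90,-0.003,-0.005,-0.027]]
```

Emit:
play_rows(
  increments=[
    [0.65,-5,3,12,0,0,0],
    [0.65,-4,2,16,0,0,0],
    [0.65,0,0,18,0,0,0],
    [0.65,0,0,16,0,0,0],
    [0.65,0,0,12,0,0,0],
    [0.65,0,0,8,0,0,0],
    [0.65,0,0,2,0,0,0],
    [0.65,0,0,0,0,0,0],
  ],
)

```text
clock: 50.3
tool_pos: [0.4157, 0.2534, 0.0281]
eef_rot: [0.987, 0.16, 0.005, -0.003]
contact_force: [-0.7, -0.5, 0.5]
opening: 0.654
```

```bash
python3 -c "
from h import *
st()
plan([(.4137,.2514,.025,20,1)],0.65)
"
```

```text
50.3 p [0.4157 0.2534 0.0281] yaw 18.4 tilt 0.67 F [-0.7 -0.5  0.5] op 0.654 q [-0.65  0.9   0.02  2.13 -0.13  0.1  -0.2 ]
[[0.65,-3,1,3,-0.004,-0.011,-0.028]]
```

Emit:
play_rows(
  increments=[
    [0.65,-2,1,3,0,0,0],
    [0,0,0,0,0,0,0],
    [0,0,0,0,0,0,0],
    [0,0,0,0,0,0,0],
    [0,0,0,0,0,0,0],
    [0,0,0,-15,0,0,0],
    [0,0,0,-35,0,0,0],
    [0,5,15,-45,0,0,0],
  ],
)

```text
clock: 51.3
tool_pos: [0.4207, 0.2386, 0.1221]
eef_rot: [0.987, 0.161, 0.003, -0.003]
contact_force: [1.3, 0.9, -0.5]
opening: 0.417
```

```bash
python3 -c "
from h import *
st()
plan([(.46,-.16,.18,0,12)],0)
c,im=snap('top','t18')
cv2.imwrite('pics/t18c.png',cv2.resize(im[90:300,115:405,::-1],None,fx=2.7,fy=2.7,interpolation=cv2.INTER_CUBIC))
"
```

```text
51.3 p [0.4207 0.2386 0.1221] yaw 18.6 tilt 0.42 F [ 1.3  0.9 -0.5] op 0.417 q [-0.64  0.71  0.05  2.1  -0.11  0.32 -0.18]
[[0,-7,33,-5,-0.0,-0.0,0.027],[0,-7,33,-5,-0.0,-0.0,0.027],[0,-6,33,-5,-0.0,-0.0,0.027],[0,-5,33,-5,-0.0,-0.0,0.027],[0,-4,33,-5,-0.0,-0.0,0.027],[0,-3,33,-5,-0.0,-0.0,0.027],[0,-2,33,-5,-0.0,-0.0,0.027],[0,-1,33,-5,-0.0,-0.0,0.027]]
[[0,0,33,-5,-0.0,-0.0,0.027],[0,1,33,-5,-0.0,-0.0,0.027],[0,1,33,-5,-0.0,-0.0,0.027],[0,2,33,-5,-0.0,-0.0,0.027]]
```

View pics/t18c.png

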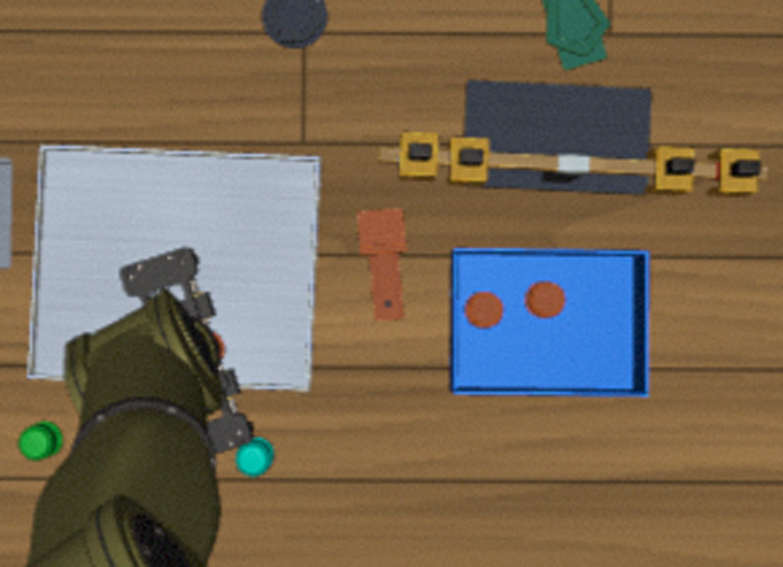

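Emit:
play_rows(
  increments=[
    [0,-7,34,-20,0,0,0.027],
    [0,-7,42,-20,0,0,0.027],
    [0,-6,45,-15,0,0,0.027],
    [0,-5,45,-5,0,0,0.027],
    [0,-4,45,0,0,0,0.027],
    [0,-2,45,0,0,0,0.027],
    [0,0,45,0,0,0,0.027],
    [0,2,45,0,0,0,0.027],
  ],
)

```text
clock: 52.35
tool_pos: [0.4737, -0.1156, 0.1944]
eef_rot: [0.999, 0.051, 0.014, -0.006]
contact_force: [1.3, -0.5, -0.8]
opening: 0.42
```

```bash
python3 -c "
from h import *
st()
plan([(.47,-.172,.18,0,5)],0)
"
```

```text
52.35 p [ 0.4737 -0.1156  0.1944] yaw 5.9 tilt 1.69 F [ 1.3 -0.5 -0.8] op 0.42 q [ 0.16  0.58 -0.    2.05 -0.03  0.5   0.29]
[[0,-2,11,3,-0.002,-0.005,0.02],[0,-2,11,3,-0.002,-0.005,0.02],[0,-1,11,3,-0.002,-0.005,0.02],[0,-1,11,3,-0.002,-0.005,0.02],[0,-1,11,3,-0.002,-0.005,0.02]]
```

Emit:
play_rows(
  increments=[
    [0,-2,16,0,0,-0.007,0.02],
    [0,-2,16,0,0,-0.007,0.02],
    [0,-1,12,4,0,-0.007,0.02],
    [0,-1,6,16,0,-0.005,0.02],
    [0,0,2,22,0,0,0],
    [0,0,0,22,0,0,0],
    [0,0,0,16,0,0,0],
    [0,0,0,0,0,0,0],
  ],
)

```text
clock: 53.35
tool_pos: [0.4699, -0.166, 0.1085]
eef_rot: [1.0, 0.01, -0.002, -0.007]
contact_force: [0.2, 0.5, -0.9]
opening: 0.42
```

```bash
python3 -c "
from h import *
st()
plan([(.47,-.172,.04,0,5)],0)
"
```

```text
53.35 p [ 0.4699 -0.166   0.1085] yaw 1.1 tilt 0.87 F [ 0.2  0.5 -0.9] op 0.42 q [ 0.25  0.75  0.    2.05 -0.04  0.35  0.32]
[[0,0,1,14,-0.003,0.001,0.004],[0,0,1,14,-0.003,0.001,0.004],[0,0,1,14,-0.003,0.001,0.004],[0,0,1,14,-0.003,0.001,0.004],[0,0,1,14,-0.003,0.001,0.004]]
```

Emit:
play_rows(
  increments=[
    [0,0,5,12,0,0,0],
    [0,0,4,18,0,0,0],
    [0,0,3,18,0,0,0],
    [0,0,0,14,0,0,0],
    [0,0,0,6,0,0,0],
    [0,0,0,2,0,0,0],
    [0,0,0,0,0,0,0],
    [0,0,0,0,0,0,0],
  ],
)

```text
clock: 54.35
tool_pos: [0.4719, -0.1773, 0.0361]
eef_rot: [1.0, 0.01, -0.0, -0.007]
contact_force: [-0.1, 0.2, -1.0]
opening: 0.421
```

```bash
python3 -c "
from h import *
st()
"
```

```text
54.35 p [ 0.4719 -0.1773  0.0361] yaw 1.2 tilt 0.78 F [-0.1  0.2 -1. ] op 0.421 q [ 0.28  0.89 -0.01  2.06 -0.04  0.2   0.33]
```

Emit:
play_rows(
  increments=[
    [0,0,0,7,0,0,0],
    [0.6,0,0,0,0,0,0],
    [0.6,0,0,0,0,0,0],
    [0.65,0,0,0,0,0,0],
    [0.65,0,0,-20,0,0,0],
    [0.65,0,0,-35,0,0,0],
    [0.65,-5,0,-45,0,0,0],
    [0.65,-25,15,-35,0,0,0],
  ],
)

```text
clock: 55.35
tool_pos: [0.443, -0.1932, 0.1658]
eef_rot: [1.0, 0.012, -0.001, -0.008]
contact_force: [0.2, 0.6, -0.8]
opening: 0.651
```

Emit:
play_rows(
  increments=[
    [0.65,-25,40,0,0,0,0],
    [0.65,-10,45,0,0,0,0],
    [0.65,0,45,0,0,0,0],
    [0.65,0,45,0,0,0,0],
    [0.65,0,40,0,0,0,0],
    [0.65,0,20,0,0,0,0],
    [0.65,0,0,0,0,0,0],
    [0.65,0,0,0,0,0,0],
  ],
)

```text
clock: 56.35
tool_pos: [0.4112, -0.4362, 0.1664]
eef_rot: [1.0, 0.012, 0.001, -0.006]
contact_force: [-0.0, 0.4, -0.1]
opening: 0.649
```

```bash
python3 -c "
from h import *
st()
c,im=snap('top','t20')
cv2.imwrite('pics/t20c.png',cv2.resize(im[80:300,115:405,::-1],None,fx=2.7,fy=2.7,interpolation=cv2.INTER_CUBIC))
c,im=snap('scene','s20')
cv2.imwrite('pics/s20c.png',cv2.resize(im[120:220,180:300,::-1],None,fx=6,fy=6,interpolation=cv2.INTER_CUBIC))
"
```

```text
56.35 p [ 0.4112 -0.4362  0.1664] yaw 1.4 tilt 0.75 F [-0.   0.4 -0.1] op 0.649 q [ 0.78  0.75 -0.06  1.71  0.05  0.69  0.72]
```

View pics/t20c.png

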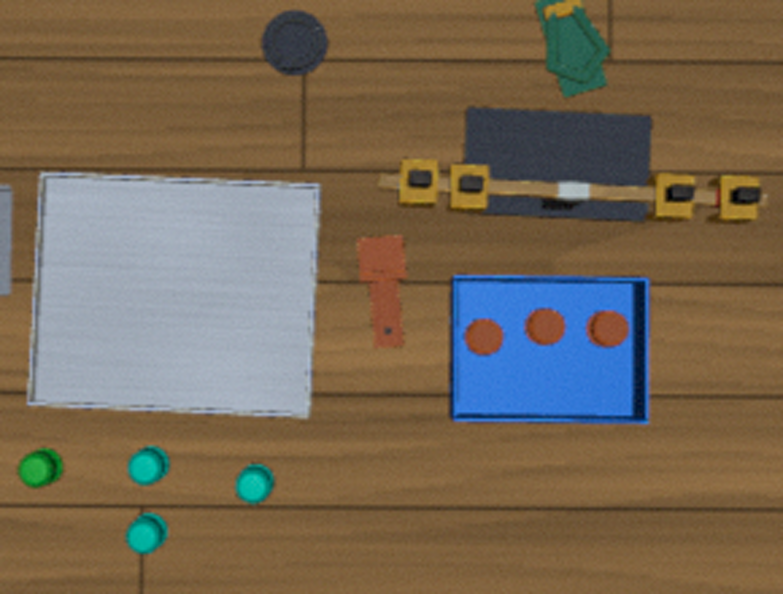

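View pics/s20c.png

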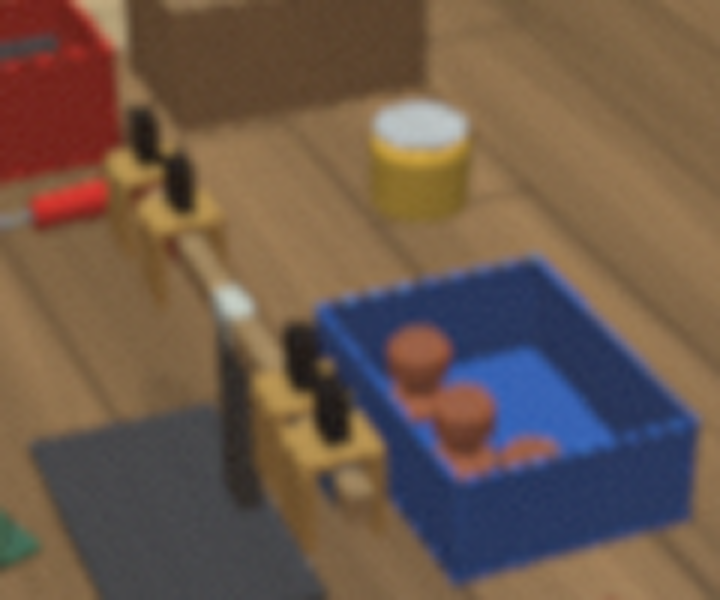

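```bash
python3 - <<'E'
from h import *
ct=r.get_calibration('top'); cs=r.get_calibration('scene')
M=[np.array([[c['fx'],0,c['cx']],[0,c['fy'],c['cy']],[0,0,1]])@np.c_[c['R'],c['t']] for c in (ct,cs)]
for p,q in [((270.6,146.7),(235.2,184.2)),((289.1,148.1),(230.2,174.7)),((366.9,151.5),(210,146.7)),((390.9,152.6),(203.8,139.2))]:
    X=cv2.triangulatePoints(M[0],M[1],np.array(p),np.array(q)); X=(X[:3]/X[3]).ravel(); print(X.round(4),'along',((X[:2]-[.6055,-.1289])@[.0426,.999]).round(3))
E
```

```text
[0.6098 0.0212 0.1745] along 0.15
[ 0.6059 -0.026   0.1789] along 0.103
[ 0.5983 -0.2258  0.1741] along -0.097
[ 0.5968 -0.2882  0.1727] along -0.16
```

```bash
python3 -c "
from h import *
st(); print(r.finish_job())"
```

```text
56.45 p [ 0.4113 -0.4361  0.1666] yaw 1.4 tilt 0.73 F [-0.3  0.2 -0.4] op 0.653 q [ 0.78  0.75 -0.06  1.71  0.05  0.69  0.72]
the job is handed in; nothing more can be done
None
```

I hung all four brass clips on the bar and put all three copper knobs in the blue tote. I handed the job in at 56 s; the hand-in gave no verdict.

- **Clips:** I hung them left inner, right inner, left outer, right outer. In the last pictures they sit about +103, −97, +150 and −160 mm from the middle.
- **Bar:** From the heights of the clip tabs, the tilt is about 0.01 rad. That fits the nearly equal loading on the two sides.
- **Knobs:** All three stand in the upright tote, and the tray is empty. The last knob had been shifted about 30 mm before I reached it, so I measured its position again before gripping it.
- **Other items:** The hasp, ring pull, knocker and green/turquoise look-alikes show no movement in the final top view. The gripper ended clear of everything.
- **Faults on the way:** On the first clip the fingertips pressed on the bridge with 56 N, from the fingers rather than the gripper body and below the 120 N wrist limit. Joint 6 also came within about 0.01 rad of its range limit while placing the first knob.

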